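# Find the full medicine cassette by weight and load it in the pump dock

## Task

One of the three identical medicine cassettes in the leaning rack is full and clearly heavier; find it by lifting them and set it gently upright, fully down, in the pocket of the pump dock, putting any other cassette you lift back in its own place. Then, with the full cassette loaded and let go, fold the amber light shade down over it to 45 degrees, half way between level and upright, and leave it there. Leave everything else on the counter where it is, and never lay a cassette down.

Things in the scene. Friction and masses are not known exactly. Their poses are not given: they have to be found in the camera images.
- rack: Pale blue leaning rack, fixed, foot 130 (x) x 246 (y) mm. Origin: centre of foot, on the counter; front is -x. Three pockets at y = -90, 0, 90 mm, floor centres at x = 0, z = 45 mm, sloped so that cassettes lean 25 degrees, lids to +x. The pockets are 79 (along the slope) x 48 mm; cassettes rest against the back lip. Lips above the sloping floor: back 30, front 14, sides 14 mm high.
- cassette_1: Closed white cassette, teal lid, 70 (x) x 40 (y) x 110 (z) mm. Origin: centre of underside, z up to the lid. Starts in one of the rack pockets, z leaning 25 degrees to the rack's back; grip it across y (50 mm gap to the next). All three look alike, places vary; one is full, two nearly empty; the full one weighs at least 0.27 kg more than either (all at most 0.6 kg).
- cassette_2: Closed white cassette, teal lid, 70 (x) x 40 (y) x 110 (z) mm. Origin: centre of underside, z up to the lid. Starts in one of the rack pockets, z leaning 25 degrees to the rack's back; grip it across y (50 mm gap to the next). All three look alike, places vary; one is full, two nearly empty; the full one weighs at least 0.27 kg more than either (all at most 0.6 kg).
- cassette_3: Closed white cassette, teal lid, 70 (x) x 40 (y) x 110 (z) mm. Origin: centre of underside, z up to the lid. Starts in one of the rack pockets, z leaning 25 degrees to the rack's back; grip it across y (50 mm gap to the next). All three look alike, places vary; one is full, two nearly empty; the full one weighs at least 0.27 kg more than either (all at most 0.6 kg).
- dock: Cream pump dock, fixed, base plate 170 (x) x 150 (y) x 12 mm high. Origin: on the counter below the centre of its pocket; front is -x. An upright back column, 12 mm thick, 130 mm wide, up to z = 134 mm, stands at x = +65 mm and carries the shade hinge.
- dock_seat (a point): Centre of the top of the dock's sprung seat, the floor of its pocket, 27 mm above the counter when empty; axes as the dock. The pocket is 78 (x) x 48 (y) mm, its walls 4 mm thick with rims 44 mm above the counter: a cassette stands in it with its y axis along the dock's y axis, either way round.
- pan (a joint): How far the dock's sprung seat is pressed down, in m (0 to 0.013; about 450 N/m). Under the full cassette, let go, it sinks 10 to 13 mm; under a nearly empty one less than 5 mm.
- shade_hinge (a point): Middle of the shade's hinge line, 65 mm behind the pocket centre and 140 mm above the counter; the hinge runs along the dock's y axis.
- shade_edge (a point): Middle of the free edge of the shade: a stiff amber panel 130 mm wide, 5 mm thick, reaching 100 mm from the hinge line to this edge.
- shade (a joint): Angle of the shade in rad: 0 = level over the pocket (pointing to the dock's -x), 1.57 = upright, more = leaning back (+x). Starts between 1.6 and 1.85. Stiff hinge (0.18 N m friction): it stays where it is left; push its far face towards -x to fold it down.
- flask: Tall white plastic bottle with blue cap, 58 mm across, 170 mm high, loose, bystander. Origin: centre of underside.
- tumbler: Blue plastic tumbler, 68 mm across, 95 mm high, loose, bystander. Origin: centre of underside.
- tape: White roll of tape lying flat in front of the rack, 64 mm across, 20 mm high, loose, bystander. Origin: centre of underside.
- jar: Small amber jar in front of the dock, 42 mm across, 50 mm high, loose, bystander. Origin: centre of underside.
- thermometer: White digital thermometer lying behind the rack, 22 x 120 x 14 mm, long along its y, loose, bystander. Origin: under the middle of its 90 mm long grip.
- carton: Cardboard carton 70 x 60 x 50 mm high at the left, loose, bystander. Origin: centre of underside.
- dish: Steel bowl 90 mm across, 35 mm high at the right, loose, bystander. Origin: centre of underside.
Not all that is in view belongs to the job. Leave any pink look-alike of the cassette_2 alone.

How it is judged:
By the outcome, as a careful person would: the job done as asked, in the order asked, and still so for the second after the job is handed in, with the robot touching nothing.
It also fails if it takes over 72 s, if anything falls off the work surface, if the arm or the gripper's body presses on something with over 40 N, if the wrist force passes 120 N, or if a joint passes its speed limit or range.

## Robot

A 6-joint arm with a two-finger parallel gripper is mounted at the origin on the work surface. World frame = base frame: x ahead of the robot, y to its left, z up, the work surface at z = 0. Lengths are in mm, angles in rad, forces in N, time in s.
With the tool pointing down it reaches from about 275 to 750 mm from the base axis. Payload 10.2 kg.
Tool frame: the origin (TCP) lies at the very end of the fingers, on their centre line; the grasp point (between the pads) lies 19 mm behind it; z points along the fingers, x is the direction in which the jaws open and shut, and the axes are right-handed (so a half turn about z gives the same grasp; the last joint's range is limited). The gripper opens to 85 mm and grips with 20 to 120 N. Pads are 22 mm wide; open, the fingers measure 114 mm over their backs; the gripper's body (76 mm by 85 mm) begins 54 mm behind the grasp point. The pads swing forward as they close: fully open they stand 13 mm farther back than shut.
Start: joints at [-1.356, 0.313, 1.498, -0, 1.331, -0.223], TCP at [222.561, -475.497, 192.494] pointing down, gripper open.
Joint ranges: [-2.94, 2.94], [-0.97, 2.17], [0.19, 2.56], [-1.23, 4.37], [0.02, 3.11], [-2.88, 2.88]. Speed limits (rad/s): [2.39, 2.39, 3.01, 3.14, 3.14, 3.14].

## Interface

Orientations are given as a unit quaternion [w, x, y, z].
In Python, from rig import ctrl, cams gives the robot as it stands.
- The arm moves only by the tool play_rows, never from a script. Its argument "steps" is a list of rows, each a list of 2 entries, a list of its own where there are three numbers: the shift along the tool's x, y, z normalised to -1 to 1, where 1 is 0.75 m, then the turn, a rotation vector about the tool's x, y, z normalised to -1 to 1, where 1 is 45 degrees. A call has 1 to 20 rows; each row shifts and turns the commanded pose from where the row before left it, along the tool's axes as they then stand; what a row does not reach is not made up. A row lasts 1/10 s, in which the tool goes at most 50 mm and 8.59 degrees, less where a joint would pass 70% of its speed; a pose out of reach is approached as far as the arm can. A call with a number of a shift or a turn outside -1 to 1 is refused whole. A call with a gripper value outside its range is refused whole. "grip" is the closure, from 0 (fully open) to 1 (shut), set as the call begins (left out, the last holds). The fingers move at their own pace and stop on an object; "squeeze" is the grip in N (left out, the last holds). Time passes only in rows, so rows that do not move let the fingers close. It gives the time, the measured TCP pose, the force and the opening at its end, in the units of the state.
- ctrl.sense(): the state, without advancing time (a new reading comes with each control period).
- cams.capture(name): name is "scene" or "top"; returns the picture (420x560x3 uint8, red, green, blue); there is no depth.
- cams.camera_info(name): a dict with "fx", "fy", "cx", "cy" (pixels), "xyz" and "attitude" of the camera in the world. Camera axes: x right, y up, looking along -z (the intrinsics and any distortion apply to the point x, -y, -z); pixel columns grow to the right and rows downward; lengths in mm; the calibration is good to about 2 mm. A picture is of the moment at which its call begins. camera_info takes no time and is no camera call.
- ctrl.finish_job(): hands the job in, once; it reports no verdict.
Trained networks look in the newest picture that a camera, given by its name, has taken for a name from the list of things; names that differ only in an ending like _2 or _b are one class to them, and where a whole thing is asked for, a point or a joint stands for the part that bears it (a point fixed in the world has none). Each returns a list of dicts, best first, with "p" (0 to 1); they miss things now and then, are a little off and sometimes report something else, mostly with a low value. They report only what shows in the picture. A call takes as long as a camera call. They do not tell look-alikes from the thing itself.
- cams.search_frame(camera, thing): "rect" ([centre column, centre row, width, height] in pixels, round what is visible of it).
- cams.tip_of(camera, thing): "pixel" ([column, row] in pixels: a listed point, or the origin of a listed thing).
The state is a dict: "time_s": time; "joints": joint angles; "dq": joint speeds; "tau": joint torques, N m; "eef_pos": TCP position; "ee_rot": TCP orientation; "force": force on the tool from outside, world axes, zero at the start; "wrist_torque": the same for the moment, N m; "grip_width": opening from 0.0 (shut) to 1.0 (fully open).
Only numpy, scipy, OpenCV 4.12 (cv2) and the standard library are available. Lean on these libraries where they do the work, as an engineer would, in place of code of your own. Each camera call takes 0.05 s, during which the arm holds its last target.

## Working session

There is one attempt and no reset: what is moved stays moved. The work goes in short steps, Python scripts to look and compute and a tool call to move; the robot and the scene stay as the last step left them, time stands still between calls to the robot, and variables do not carry over. Pictures are saved under pics/ and viewed, and the job is handed in when it is done.

Besides the shell and the picture viewer there is one more tool, called as name([rows], argument=value, ...), one row to a line, values as JSON. play_rows: Moves the arm, as the interface text tells. Its arguments: {"type":"object","properties":{"steps":{"type":"array"},"grip":{"type":"number"},"squeeze":{"type":"number"}},"required":["steps"]}

```bash
ls; mkdir -p pics; python3 - <<'E'
from rig import ctrl, cams
import cv2
for n in("scene","top"):
    im=cams.capture(n); cv2.imwrite(f"pics/{n}0.png",im[:,:,::-1]); print(n,cams.camera_info(n))
print(ctrl.sense())
E
```

```text
pics
scene {'fx': 527.4932101523056, 'fy': 527.4932101523056, 'cx': 280.19180321722916, 'cy': 208.00647444642942, 'xyz': array([1614.52159117,  -73.94029565,  911.67915903]), 'attitude': array([0.64929331, 0.33569073, 0.31352653, 0.6061609 ])}
top {'fx': 402.34323120618717, 'fy': 402.34323120618717, 'cx': 285.90130042093097, 'cy': 212.26834076075843, 'xyz': array([ 367.91477928,    3.59157132, 1241.09104276]), 'attitude': array([-0.69880262, -0.03048917,  0.02362915,  0.71427374])}
{'time_s': 0.1, 'joints': array([-1.35641057e+00,  3.13416705e-01,  1.49832284e+00,  2.46276173e-06,
        1.33097057e+00, -2.23422943e-01]), 'dq': array([-0.0020298 , -0.00026351, -0.00228864,  0.00065072,  0.00075816,
        0.00123152]), 'tau': array([ 1.69773222e-03, -4.12900150e+01, -2.60143161e+01, -1.83804345e-04,
        3.01771215e-03,  5.68236061e-06]), 'eef_pos': array([ 222.50111886, -475.24345723,  191.99513154]), 'ee_rot': array([-3.97705361e-04,  8.43787557e-01, -5.36677041e-01, -3.92443593e-04]), 'force': array([ 0.23264088,  0.43367353, -0.32815283]), 'wrist_torque': array([-0.07063734,  0.0122055 ,  0.00223875]), 'grip_width': 1.0000976329017817}
```

View pics/scene0.png

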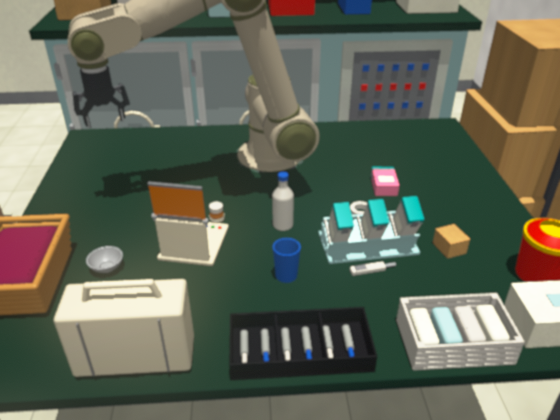

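View pics/top0.png

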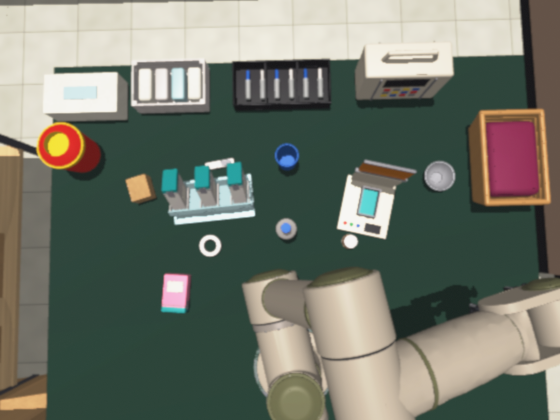

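```bash
cat > h.py <<'E'
import numpy as np, cv2
from scipy.spatial.transform import Rotation as R
from rig import ctrl, cams
def Rq(q): return R.from_quat([q[1],q[2],q[3],q[0]]).as_matrix()
def ray(cam,px):
    i=cams.camera_info(cam); d=np.array([(px[0]-i['cx'])/i['fx'],-(px[1]-i['cy'])/i['fy'],-1.])
    return np.array(i['xyz']),Rq(i['attitude'])@d
def atz(cam,px,z):
    o,d=ray(cam,px); return o+d*(z-o[2])/d[2]
def proj(cam,P):
    i=cams.camera_info(cam); P=np.atleast_2d(P); c=(P-i['xyz'])@Rq(i['attitude'])
    return np.c_[i['cx']-i['fx']*c[:,0]/c[:,2], i['cy']+i['fy']*c[:,1]/c[:,2]]
def tri(p1,p2):
    A=[];b=[]
    rs=[]
    for c,p in(("scene",p1),("top",p2)):
        o,d=ray(c,p); d=d/np.linalg.norm(d); M=np.eye(3)-np.outer(d,d); A.append(M); b.append(M@o)
    x=np.linalg.solve(sum(A),sum(b)); 
    return x
E
python3 - <<'E'
from h import *
zs=dict(rack=0,dock=0,dock_seat=27,shade_hinge=140,shade_edge=None,cassette_1=None,flask=0,tumbler=0,tape=0,jar=0,thermometer=0)
for n,z in zs.items():
    for c in("scene","top"):
        r=cams.tip_of(c,n)
        for k in r[:4]:
            print(n,c,round(k['p'],2),np.round(k['pixel'],1), np.round(atz(c,k['pixel'],z if z is not None else 45),0)[:2])
E
python3 - <<'E'
import cv2
a=cv2.imread('pics/top0.png');b=cv2.imread('pics/scene0.png')
cv2.imwrite('pics/topz.png',cv2.resize(a[140:320,120:460],None,fx=2.3,fy=2.3,interpolation=cv2.INTER_CUBIC))
cv2.imwrite('pics/scenez.png',cv2.resize(b[150:300,130:480],None,fx=2.25,fy=2.25,interpolation=cv2.INTER_CUBIC))
E
```

```text
rack scene 0.5 [286.9 273.9] [621.  11.]
rack top 0.89 [209.6 201.7] [501. 251.]
dock scene 0.65 [189.6 245.5] [ 489. -244.]
dock top 0.69 [364.1 203.1] [ 486. -228.]
dock_seat top 0.67 [365.  202.8] [ 485. -226.]
shade_hinge scene 0.89 [178.9 218.7] [ 556. -251.]
shade_hinge top 0.72 [379.8 176. ] [ 547. -248.]
shade_hinge top 0.16 [221.  160.9] [600. 190.]
shade_edge scene 0.91 [174.4 184.2] [ 247. -302.]
shade_edge top 0.77 [388.1 168.2] [ 585. -295.]
cassette_1 scene 0.95 [386.2 187.1] [307. 336.]
cassette_1 scene 0.8 [371.  229.4] [510. 246.]
cassette_1 scene 0.67 [336.1 232.7] [518. 151.]
cassette_1 scene 0.6 [402.8 226.8] [504. 335.]
cassette_1 top 0.71 [213.8 193.9] [520. 229.]
cassette_1 top 0.55 [242.  196.2] [511. 145.]
flask scene 0.77 [281.3 223.8] [409.  12.]
flask top 0.51 [285.7 229.8] [409.  16.]
tumbler scene 0.88 [285.9 274.5] [623.   9.]
tumbler top 0.71 [288.7 160.6] [625.   2.]
tape scene 0.74 [358.5 210.8] [361. 245.]
tape top 0.64 [208.2 241.9] [377. 256.]
tape top 0.16 [286.2 228.8] [412.  15.]
jar scene 0.6 [215.6 220.8] [ 381. -177.]
jar top 0.71 [345.7 242.5] [ 366. -167.]
thermometer scene 0.62 [366.1 269.6] [619. 215.]
thermometer top 0.47 [218.2 159.3] [634. 223.]
```

View pics/topz.png

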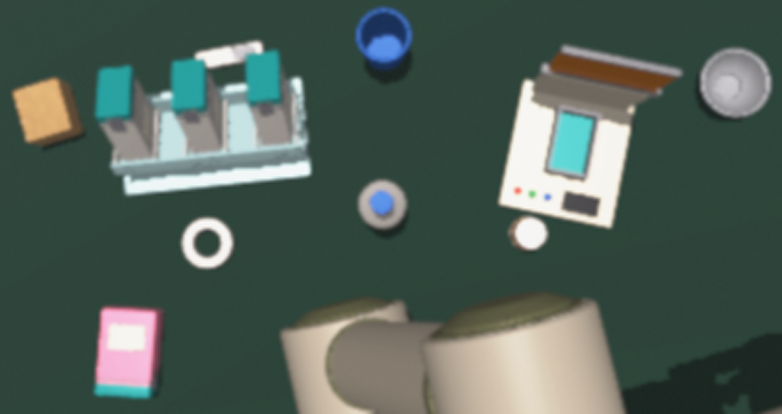

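View pics/scenez.png

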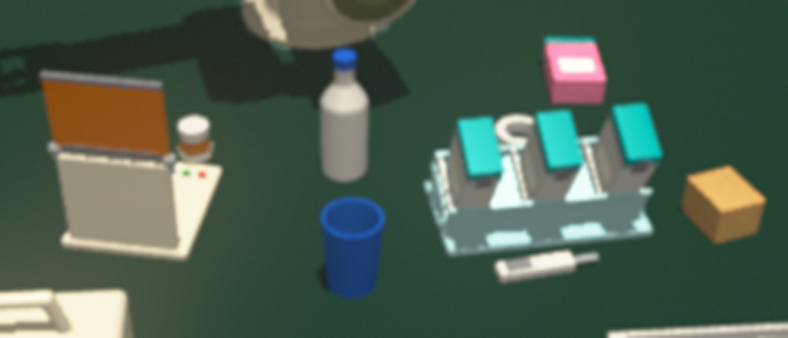

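```bash
python3 - <<'E'
import cv2
a=cv2.imread('pics/top0.png');b=cv2.imread('pics/scene0.png')
def crop(im,x0,y0,x1,y1,f,n):
    c=cv2.resize(im[y0:y1,x0:x1],None,fx=f,fy=f,interpolation=cv2.INTER_CUBIC)
    for x in range(x0,x1,10): 
        cv2.line(c,((x-x0)*f,0),((x-x0)*f,6 if x%50 else 14),(255,255,255),1); cv2.putText(c,str(x),((x-x0)*f+2,12),0,.35,(255,255,0),1)
    for y in range(y0,y1,10): 
        cv2.line(c,(0,(y-y0)*f),(6,(y-y0)*f),(255,255,255),1); cv2.putText(c,str(y),(8,(y-y0)*f+4),0,.35,(255,255,0),1)
    cv2.imwrite(f'pics/{n}.png',c)
crop(a,330,150,425,245,6,'zd_top'); crop(a,155,150,265,230,7,'zr_top')
crop(b,140,170,240,270,6,'zd_sc'); crop(b,310,180,430,275,6,'zr_sc')
E
```

```text
(no output)
```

View pics/zd_top.png

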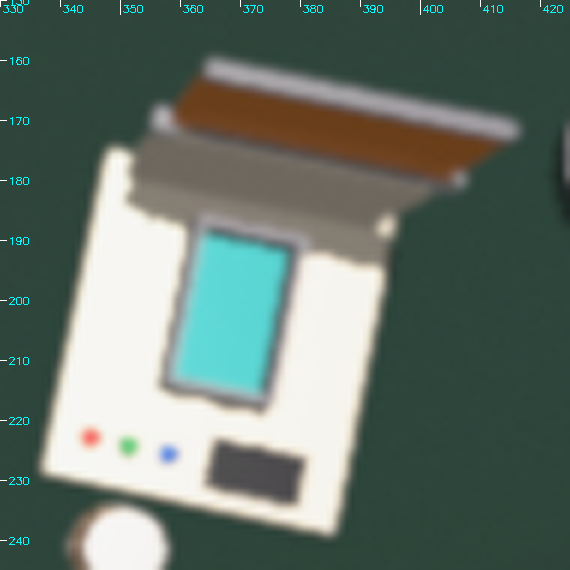

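View pics/zr_top.png

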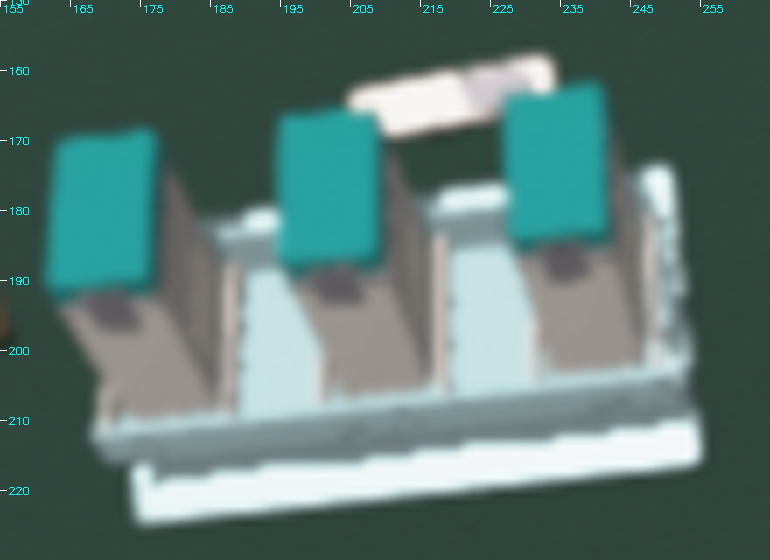

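View pics/zd_sc.png

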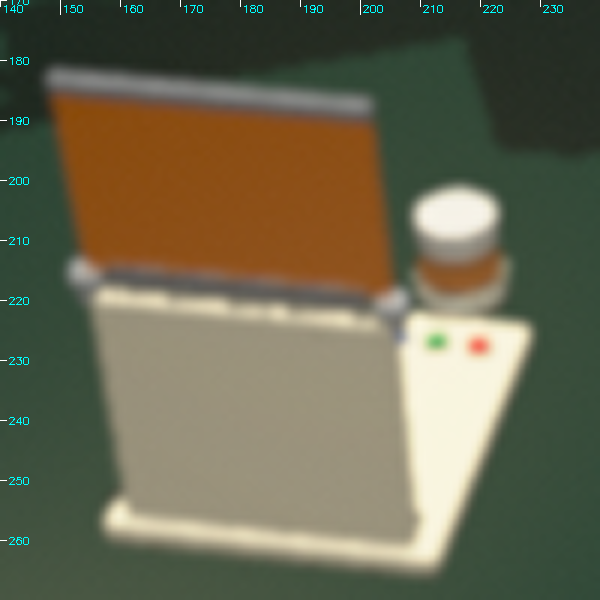

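View pics/zr_sc.png

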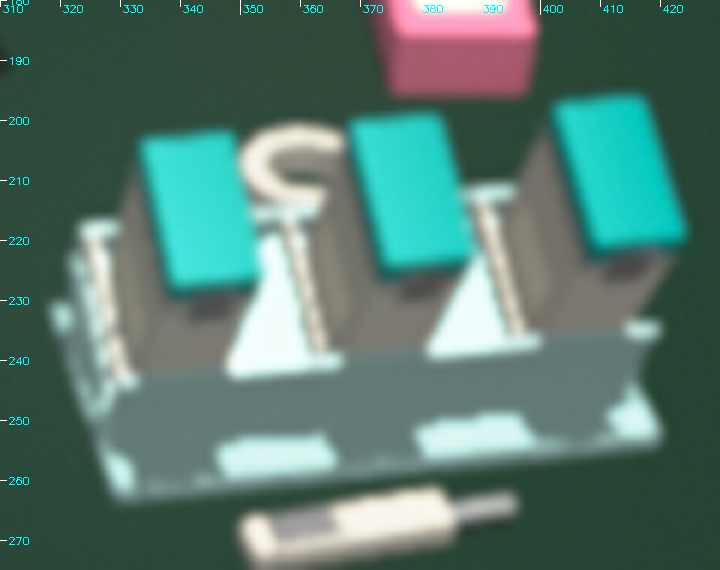

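```bash
cat > fit.py <<'E'
from h import *
from scipy.optimize import least_squares
o=-0.42
# dock: (cam, px, local(func of xf))
D=[("top",(337,229),lambda f:(-f,75,12)),("top",(386,239.3),lambda f:(-f,-75,12)),("top",(347.5,174.5),lambda f:(170-f,75,12)),
("top",(357,214.7),lambda f:(-43,28,44)),("top",(374.7,218.3),lambda f:(-43,-28,44)),
("top",(357,169.5),lambda f:(65,65,140)),("top",(406.5,179.8),lambda f:(65,-65,140)),
("scene",(153,215.5),lambda f:(65,-65,140)),("scene",(206,220.5),lambda f:(65,65,140)),
("scene",(157.5,260),lambda f:(170-f,-75,0)),("scene",(213,265),lambda f:(170-f,75,0)),("scene",(228.5,224),lambda f:(-f,75,12))]
def T(p,L): 
    c,s=np.cos(p[2]),np.sin(p[2]); L=np.asarray(L,float); return np.array([p[0]+c*L[0]-s*L[1],p[1]+s*L[0]+c*L[1],L[2]])
def rd(p): return np.concatenate([(proj(c,T(p,f(p[3])))[0]-(np.array(px)+o)) for c,px,f in D])
r=least_squares(rd,[490,-230,-.15,95],loss='soft_l1'); print('dock',r.x,np.degrees(r.x[2])); print(np.round(rd(r.x).reshape(-1,2),1).tolist())
dock=r.x
e=25*np.pi/180; n=np.array([np.sin(e),0,np.cos(e)]); s=np.array([np.cos(e),0,-np.sin(e)])
def cas(yc,a,b,h,off=4.5): return np.array([0,yc,45])+s*(off+a)+np.array([0,b,0])+n*h
Rk=[]
# top lid: back corners and front corners at h=110 ; order: back+y, back-y
for yc,bp,bm,fp in((90,(162.3,170),(177.3,168.5),(161.3,191.8)),(0,(194.8,166.7),(209.2,165),(194.3,188)),(-90,(227,163.5),(241.3,161.7),(227.5,184.7))):
    Rk+=[("top",bp,cas(yc,35,20,110)),("top",bm,cas(yc,35,-20,110))]
for yc,fm,fp,bm,bp in((-90,(333.5,203),(349,202),(338,229),(353,227)),(0,(368.2,200),(383.5,198.7),(374.3,225.5),(389,223)),(90,(402.2,196.7),(417.7,195.7),(409,222),(424.3,220.3))):
    Rk+=[("scene",fm,cas(yc,-35,-20,110)),("scene",fp,cas(yc,-35,20,110)),("scene",bp,cas(yc,35,20,110)),("scene",bm,cas(yc,35,-20,110))]
Rk+=[("top",(255,216),np.array([-65,-123,0])),("top",(174.8,224.5),np.array([-65,123,0])),
("scene",(330.5,263),np.array([65,-123,0.])),("scene",(420,254),np.array([65,123,0.]))]
def rr(p): return np.concatenate([(proj(c,T(p,L))[0]-(np.array(px)+o)) for c,px,L in Rk])
r=least_squares(rr,[500,245,.1],loss='soft_l1'); rack=r.x
if __name__=="__main__":
    print('rack',r.x,np.degrees(r.x[2])); print(np.round(rr(r.x).reshape(-1,2),1).tolist())
    print('shade edge',tri((175+o,185+o),(390+o,166.8+o)), 'hinge',T(dock,(65,0,140)))
    top=cv2.imread('pics/top0.png')
E
python3 fit.py
```

```text
dock [ 4.87272326e+02 -2.34675205e+02 -2.30783931e-01  9.73642351e+01] -13.22294525289359
[[0.1, -0.2], [-0.5, -0.3], [0.6, 0.3], [0.5, -0.9], [1.3, -0.6], [0.7, 0.8], [-2.4, 0.1], [2.0, -0.2], [-0.3, -0.2], [0.2, -0.3], [0.0, 0.8], [0.1, -0.8]]
rack [5.09977317e+02 2.40765149e+02 7.86657436e-02] 4.507215097977586
[[0.7, -0.7], [-0.1, -0.7], [0.1, -0.7], [-0.1, -0.4], [-0.2, -0.7], [-0.3, -0.3], [-0.2, -0.1], [-0.2, -0.5], [1.4, -1.0], [0.5, -1.6], [-0.1, -0.1], [-0.2, -0.1], [0.8, -0.3], [-0.2, -1.3], [0.1, 0.3], [-0.4, -0.0], [0.3, -0.8], [0.2, -1.1], [-0.4, 0.1], [0.7, -0.4], [-1.5, -0.1], [-0.7, -0.1]]
shade edge [ 554.71959697 -250.49064967  238.94018289] hinge [ 550.54900504 -249.543353    140.        ]
```

```bash
cat > ov.py <<'E'
from fit import *
def box(x0,x1,y0,y1,z): return [(x0,y0,z),(x1,y0,z),(x1,y1,z),(x0,y1,z)]
def over(src,out,cam,x0,y0,x1,y1,f,dock=dock,rack=rack,extra=[]):
    im=cv2.imread(src)[y0:y1,x0:x1]; c=cv2.resize(im,None,fx=f,fy=f,interpolation=cv2.INTER_CUBIC)
    f0=dock[3]
    polys=[(dock,box(-f0,170-f0,-75,75,12),(0,0,255)),(dock,box(-43,43,-28,28,44),(255,0,255)),(dock,box(-39,39,-24,24,44),(255,0,0)),(dock,box(-39,39,-24,24,27),(0,0,255)),(dock,box(59,71,-65,65,134),(0,255,255)),
     (rack,box(-65,65,-123,123,0),(0,0,255))]
    for yc in(-90,0,90):
        polys+=[(rack,[cas(yc,a,b,110) for a,b in((-35,-20),(35,-20),(35,20),(-35,20))],(0,0,255))]
        polys+=[(rack,[cas(yc,a,b,0,0) for a,b in((-39.5,-24),(39.5,-24),(39.5,24),(-39.5,24))],(255,0,255))]
    for p,L,col in polys:
        q=np.array([proj(cam,T(p,l))[0] for l in L]); q=((q+.5-[x0,y0])*f).astype(int)
        cv2.polylines(c,[q],True,col,1)
    for L,col in extra:
        q=np.array([proj(cam,l)[0] for l in L]); q=((q+.5-[x0,y0])*f).astype(int); cv2.polylines(c,[q],True,col,1)
    return c
if __name__=="__main__":
    a=over('pics/top0.png','','top',330,150,425,245,6); b=over('pics/scene0.png','','scene',140,170,235,265,6)
    cv2.imwrite('pics/ovd.png',cv2.resize(np.hstack([a,b]),(798,399),interpolation=cv2.INTER_AREA) if 0 else np.hstack([a[:, :400],b[:,:400]]))
    cv2.imwrite('pics/ovr.png',over('pics/top0.png','','top',155,150,265,230,7))
E
python3 ov.py >/dev/null
```

```text
Traceback (most recent call last):
  File "ov.py", line 1, in <module>
    from fit import *
  File "fit.py", line 26, in <module>
    r=least_squares(rr,[500,245,.1],loss='soft_l1'); rack=r.x
  File "fit.py", line 25, in rr
    def rr(p): return np.concatenate([(proj(c,T(p,L))[0]-(np.array(px)+o)) for c,px,L in Rk])
                                       ~~~~^^^^^^^^^^
  File "h.py", line 11, in proj
    i=cams.camera_info(cam); P=np.atleast_2d(P); c=(P-i['xyz'])@Rq(i['attitude'])
ValueError: time passes only in moves, steps and waits
```

```bash
python3 - <<'E'
s=open('h.py').read()
s=s.replace("from rig import ctrl, cams\n","""CI={'scene': {'fx': 527.4932101523056, 'fy': 527.4932101523056, 'cx': 280.19180321722916, 'cy': 208.00647444642942, 'xyz': np.array([1614.52159117,  -73.94029565,  911.67915903]), 'attitude': np.array([0.64929331, 0.33569073, 0.31352653, 0.6061609 ])},
'top': {'fx': 402.34323120618717, 'fy': 402.34323120618717, 'cx': 285.90130042093097, 'cy': 212.26834076075843, 'xyz': np.array([ 367.91477928,    3.59157132, 1241.09104276]), 'attitude': np.array([-0.69880262, -0.03048917,  0.02362915,  0.71427374])}}
""").replace("cams.camera_info(cam)","CI[cam]")
open('h.py','w').write(s)
E
python3 ov.py >/dev/null; python3 -c "
from rig import ctrl,cams
print(ctrl.sense()['time_s'],cams.camera_info('top')['xyz'])"
```

```text
1.2 [ 367.91477928    3.59157132 1241.09104276]
```

View pics/ovd.png

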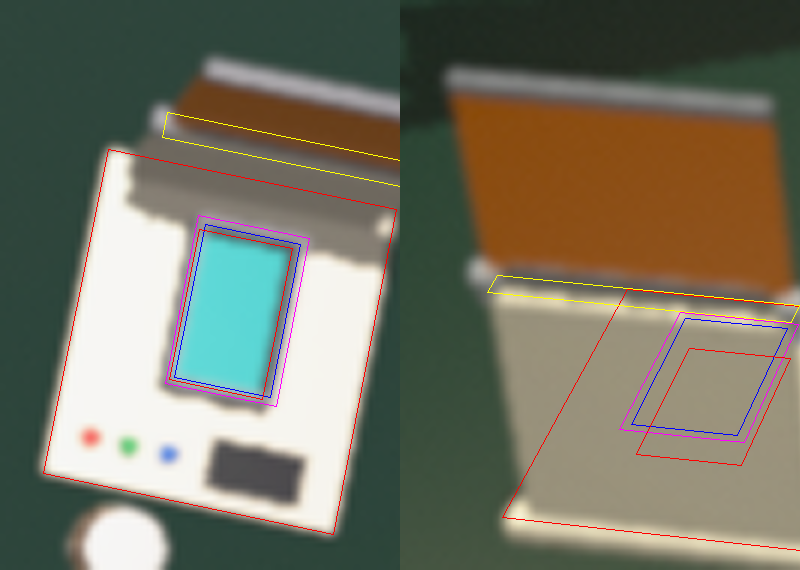

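View pics/ovr.png

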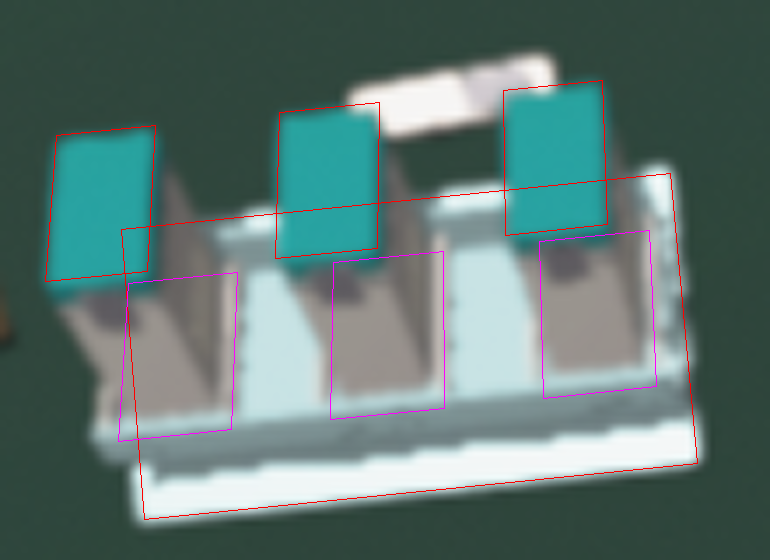

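```bash
cat > pl.py <<'E'
from fit import *
DOCK=np.array([486.5,-232.5,dock[2]])
def Rz(a): return R.from_euler('z',a).as_matrix()
def cpose(yc,h,lean=25.,tw=0):
    """tool pose for cassette in rack pocket yc, TCP at height h on its axis; tool x = -rack y"""
    p=T(rack,cas(yc,0,0,h)); Rr=Rz(rack[2]); nn=Rr@n; x=-Rr@np.array([0,1,0]); z=-nn; return p,np.c_[x,np.cross(z,x),z]
def dpose(h,bottom,dx=0,dy=0):
    p=T(DOCK,(dx,dy,bottom+h)); Rr=Rz(DOCK[2]); x=-Rr[:,1]; z=np.array([0,0,-1.]); return p,np.c_[x,np.cross(z,x),z]
def st():
    from rig import ctrl
    s=ctrl.sense(); return s,np.array(s['eef_pos']),Rq(s['ee_rot'])
def go(p,Rm,p0=None,R0=None):
    if p0 is None: _,p0,R0=st()
    d=R0.T@(p-p0); rv=R.from_matrix(R0.T@Rm).as_rotvec()
    print('tcp',p0.round(1),'->',np.round(p,1)); print('shift tool mm',d.round(1),'norm',(d/750).round(4),'| after turn, mm',(Rm.T@(p-p0)).round(1),'norm',(Rm.T@(p-p0)/750).round(4)); print('turn deg',np.degrees(rv).round(2),'norm',(rv/(np.pi/4)).round(4))
E
python3 - <<'E'
from pl import *
for yc in(-90,0,90): print(yc,cpose(yc,150)[0],cpose(yc,62)[0])
go(*cpose(-90,160))
E
```

```text
dock [ 4.87272337e+02 -2.34675206e+02 -2.30783925e-01  9.73642343e+01] -13.222944894970352
[[0.1, -0.2], [-0.5, -0.3], [0.6, 0.3], [0.5, -0.9], [1.3, -0.6], [0.7, 0.8], [-2.4, 0.1], [2.0, -0.2], [-0.3, -0.2], [0.2, -0.3], [0.0, 0.8], [0.1, -0.8]]
-90 [584.31241713 156.34566939 179.04438588] [547.23702343 153.42307516  99.28930062]
0 [577.23980079 246.06733956 179.04438588] [540.16440708 243.14474533  99.28930062]
90 [570.16718444 335.78900973 179.04438588] [533.09179074 332.8664155   99.28930062]
tcp [ 222.6 -475.5  192.5] -> [588.5 156.7 188.1]
shift tool mm [-417.4 -599.4    4.4] norm [-0.5565 -0.7993  0.0059] | after turn, mm [-601.4 -377.5 -171.2] norm [-0.8019 -0.5034 -0.2283]
turn deg [-24.73  -4.49  20.25] norm [-0.5495 -0.0997  0.45  ]
```

play_rows([
  [[0, 0, -0.04], [0, 0, 0]],
  [[0, 0, -0.04], [0, 0, 0]],
  [[0, 0, -0.04], [0, 0, 0]],
  [[0, 0, -0.04], [0, 0, 0]],
  [[-0.031, -0.044, 0], [0, 0, 0]],
  [[-0.031, -0.044, 0], [0, 0, 0]],
  [[-0.031, -0.044, 0], [0, 0, 0]],
  [[-0.031, -0.044, 0], [0, 0, 0]],
  [[-0.031, -0.044, 0], [0, 0, 0]],
  [[-0.031, -0.044, 0], [0, 0, 0]],
  [[-0.031, -0.044, 0], [0, 0, 0]],
  [[-0.031, -0.044, 0], [0, 0, 0]],
  [[-0.031, -0.044, 0], [0, 0, 0]],
  [[-0.031, -0.044, 0], [0, 0, 0]],
  [[-0.031, -0.044, 0], [0, 0, 0]],
  [[-0.031, -0.044, 0], [0, 0, 0]],
  [[-0.031, -0.044, 0], [0, 0, 0]],
  [[-0.031, -0.044, 0], [0, 0, 0]],
  [[-0.031, -0.044, 0], [0, 0, 0]],
  [[-0.031, -0.044, 0], [0, 0, 0]],
], grip=0)

```text
time_s: 3.2
eef_pos: [543.6, 86.9, 312.5]
ee_rot: [-0.0, 0.844, -0.537, 0.0]
force: [1.0, -0.1, -0.4]
grip_width: 0.999
```

```bash
python3 - <<'E' | tail -3
from pl import *
go(*cpose(-90,160))
E
```

```text
tcp [543.6  86.9 312.5] -> [588.5 156.7 188.1]
shift tool mm [-44.1 -70.2 124.4] norm [-0.0589 -0.0936  0.1659] | after turn, mm [-66.  -98.1  91.5] norm [-0.088  -0.1308  0.122 ]
turn deg [-24.74  -4.5   20.26] norm [-0.5498 -0.1     0.4502]
```

play_rows([
  [[-0.03, -0.047, 0], [0, 0, 0]],
  [[-0.03, -0.047, 0], [0, 0, 0]],
  [[0, 0, 0], [-0.11, -0.02, 0.09]],
  [[0, 0, 0], [-0.11, -0.02, 0.09]],
  [[0, 0, 0], [-0.11, -0.02, 0.09]],
  [[0, 0, 0], [-0.11, -0.02, 0.09]],
  [[0, 0, 0], [-0.11, -0.02, 0.09]],
  [[0, 0, 0], [0, 0, 0]],
])

```text
time_s: 4.0
eef_pos: [589.2, 155.4, 308.4]
ee_rot: [0.161, 0.716, -0.663, -0.149]
force: [1.3, -1.5, -1.7]
grip_width: 1.0
```

```bash
python3 - <<'E' | tail -3
from pl import *
go(*cpose(-90,160))
E
```

```text
tcp [589.2 155.4 308.4] -> [588.5 156.7 188.1]
shift tool mm [ -1.3 -51.1 108.9] norm [-0.0017 -0.0681  0.1452] | after turn, mm [ -1.3 -50.3 109.2] norm [-0.0017 -0.0671  0.1456]
turn deg [ 0.38  0.04 -0.08] norm [ 0.0085  0.0008 -0.0019]
```

play_rows([
  [[0, -0.017, 0.0363], [0.008, 0, 0]],
  [[0, -0.017, 0.0363], [0, 0, 0]],
  [[0, -0.017, 0.0363], [0, 0, 0]],
  [[-0.002, -0.017, 0.0363], [0, 0, 0]],
  [[0, 0, 0], [0, 0, 0]],
  [[0, 0, 0], [0, 0, 0]],
])

```text
time_s: 4.6
eef_pos: [588.4, 157.6, 194.0]
ee_rot: [0.156, 0.718, -0.663, -0.144]
force: [-0.1, -0.6, 1.3]
grip_width: 1.0
```

```bash
python3 - <<'E' | tail -5
from pl import *
from rig import ctrl,cams
go(*cpose(-90,62)); s=ctrl.sense(); print(s['force'],s['joints'])
a=cams.capture('scene'); b=cams.capture('top')
cv2.imwrite('pics/s1.png',np.hstack([cv2.resize(a[120:280,270:430],(400,400)),cv2.resize(b[110:270,140:300],(400,400))])[:,:,::-1])
E
```

```text
[[0.1, -0.2], [-0.5, -0.3], [0.6, 0.3], [0.5, -0.9], [1.3, -0.6], [0.7, 0.8], [-2.4, 0.1], [2.0, -0.2], [-0.3, -0.2], [0.2, -0.3], [0.0, 0.8], [0.1, -0.8]]
tcp [588.4 157.6 194. ] -> [547.2 153.4  99.3]
shift tool mm [  0.9  -1.7 103.3] norm [ 0.0012 -0.0022  0.1377] | after turn, mm [  0.9  -2.6 103.3] norm [ 0.0012 -0.0034  0.1377]
turn deg [-0.49 -0.01  0.07] norm [-0.0109 -0.0002  0.0016]
[-0.07323767 -0.55336358  1.2587402 ] [ 0.07116377  0.82513843  0.74190897 -0.00361585  2.00227559  1.5611849 ]
```

View pics/s1.png

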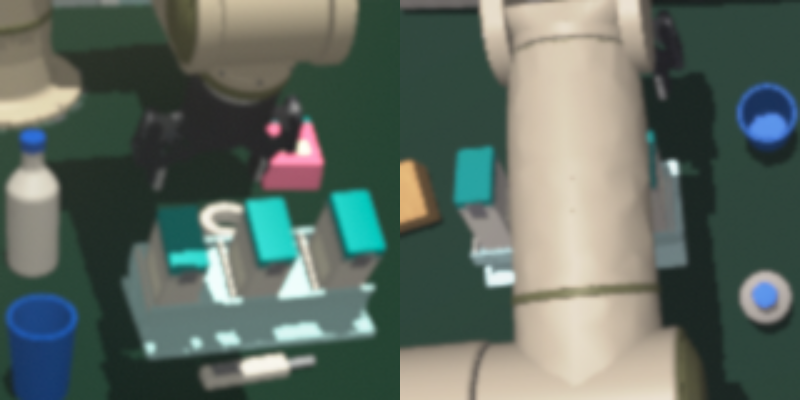

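play_rows([
  [[0, 0, 0.034], [-0.01, 0, 0]],
  [[0, -0.002, 0.034], [0, 0, 0]],
  [[0.001, 0, 0.03], [0, 0, 0]],
  [[0, 0, 0.024], [0, 0, 0]],
  [[0, 0, 0.012], [0, 0, 0]],
  [[0, 0, 0], [0, 0, 0]],
  [[0, 0, 0], [0, 0, 0]],
  [[0, 0, 0], [0, 0, 0]],
])

```text
time_s: 5.5
eef_pos: [548.4, 153.5, 101.6]
ee_rot: [0.159, 0.717, -0.663, -0.147]
force: [0.2, -0.4, -0.1]
grip_width: 1.003
```

```bash
python3 - <<'E' | tail -5
from pl import *
from rig import ctrl,cams
go(*cpose(-90,62)); s=ctrl.sense(); print(s['force'],s['wrist_torque'])
a=cams.capture('scene')
cv2.imwrite('pics/s2.png',cv2.resize(a[120:280,270:430],(600,600),interpolation=cv2.INTER_CUBIC)[:,:,::-1])
E
```

```text
[[0.1, -0.2], [-0.5, -0.3], [0.6, 0.3], [0.5, -0.9], [1.3, -0.6], [0.7, 0.8], [-2.4, 0.1], [2.0, -0.2], [-0.3, -0.2], [0.2, -0.3], [0.0, 0.8], [0.1, -0.8]]
tcp [548.4 153.5 101.6] -> [547.2 153.4  99.3]
shift tool mm [0.  0.1 2.6] norm [0.     0.0001 0.0034] | after turn, mm [0.  0.1 2.6] norm [0.     0.0001 0.0034]
turn deg [-0.02  0.01 -0.  ] norm [-0.0005  0.0002 -0.    ]
[ 0.23750386 -0.44786538 -0.13124101] [-0.01989121 -0.16813476 -0.00731766]
```

View pics/s2.png

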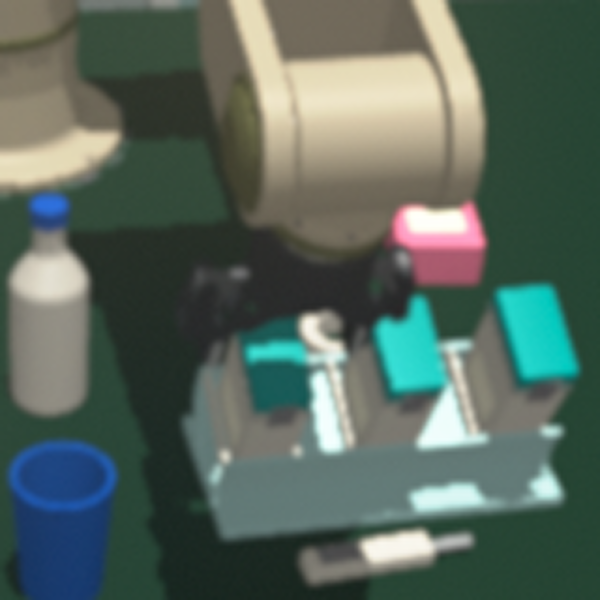

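play_rows([
  [[0, 0, 0], [0, 0, 0]],
  [[0, 0, 0], [0, 0, 0]],
  [[0, 0, 0], [0, 0, 0]],
  [[0, 0, 0], [0, 0, 0]],
  [[0, 0, 0], [0, 0, 0]],
  [[0, 0, 0], [0, 0, 0]],
  [[0, 0, 0], [0, 0, 0]],
  [[0, 0, 0], [0, 0, 0]],
], grip=1, squeeze=50)

```text
time_s: 6.35
eef_pos: [547.9, 153.6, 100.8]
ee_rot: [0.159, 0.717, -0.663, -0.147]
force: [5.1, 1.4, 2.3]
grip_width: 0.45
```

play_rows([
  [[0, 0, -0.01], [0, 0, 0]],
  [[0, 0, -0.02], [0, 0, 0]],
  [[0, 0, -0.02], [0, 0, 0]],
  [[0, 0, -0.01], [0, 0, 0]],
  [[0, 0, 0], [0, 0, 0]],
  [[0, 0, 0], [0, 0, 0]],
  [[0, 0, 0], [0, 0, 0]],
  [[0, 0, 0], [0, 0, 0]],
  [[0, 0, 0], [0, 0, 0]],
])

```text
time_s: 7.25
eef_pos: [566.3, 155.0, 141.0]
ee_rot: [0.16, 0.717, -0.662, -0.148]
force: [-0.3, 0.1, -6.0]
grip_width: 0.447
```

```bash
python3 - <<'E' | tail -5
from pl import *
from rig import ctrl,cams
s=ctrl.sense(); print(s['force'],s['wrist_torque'],s['eef_pos'],s['grip_width'])
a=cams.capture('scene');s=ctrl.sense(); print(s['force'])
cv2.imwrite('pics/s3.png',cv2.resize(a[120:280,270:430],(600,600),interpolation=cv2.INTER_CUBIC)[:,:,::-1])
E
```

```text
dock [ 4.87272337e+02 -2.34675206e+02 -2.30783925e-01  9.73642343e+01] -13.222944894970352
[[0.1, -0.2], [-0.5, -0.3], [0.6, 0.3], [0.5, -0.9], [1.3, -0.6], [0.7, 0.8], [-2.4, 0.1], [2.0, -0.2], [-0.3, -0.2], [0.2, -0.3], [0.0, 0.8], [0.1, -0.8]]
[-0.29488435  0.13371306 -6.00075209] [ 0.06778291 -0.70426102  0.0131133 ] [566.32994755 155.00607501 141.00843666] 0.4468390335077985
[-0.51323476  0.07786149 -6.11171139]
```

View pics/s3.png

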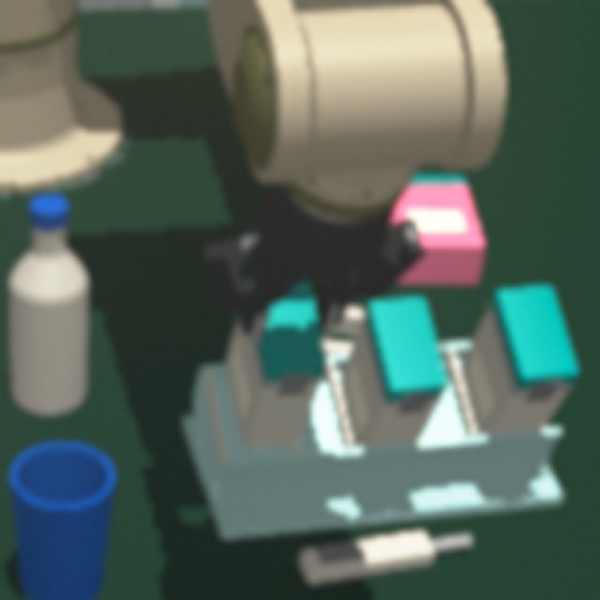

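```bash
python3 - <<'E' | tail -8
from pl import *
_,p0,R0=st()
p1=p0-R0[:,2]*110+np.array([0,0,60]); go(p1,R0)
p2,R2=dpose(64,230); go(p2,R2,p1,R0); print(np.hypot(*p1[:2]))
E
```

```text
[[0.1, -0.2], [-0.5, -0.3], [0.6, 0.3], [0.5, -0.9], [1.3, -0.6], [0.7, 0.8], [-2.4, 0.1], [2.0, -0.2], [-0.3, -0.2], [0.2, -0.3], [0.0, 0.8], [0.1, -0.8]]
tcp [566.4 155.  141.1] -> [613.  158.7 300.7]
shift tool mm [  -0.    25.5 -164.3] norm [-0.      0.034  -0.2191] | after turn, mm [  -0.    25.5 -164.3] norm [-0.      0.034  -0.2191]
turn deg [0. 0. 0.] norm [0. 0. 0.]
tcp [613.  158.7 300.7] -> [ 486.5 -232.5  294. ]
shift tool mm [380.  139.2  72.6] norm [0.5067 0.1855 0.0968] | after turn, mm [409.7  33.6   6.7] norm [0.5463 0.0449 0.0089]
turn deg [24.93 -3.88 17.44] norm [ 0.5541 -0.0862  0.3876]
633.1864490922408
```

play_rows([
  [[0, 0, -0.02], [0, 0, 0]],
  [[0, 0, -0.03], [0, 0, 0]],
  [[0, 0, -0.03], [0, 0, 0]],
  [[0, 0.0085, -0.034], [0, 0, 0]],
  [[0, 0.0085, -0.034], [0, 0, 0]],
  [[0, 0.0085, -0.034], [0, 0, 0]],
  [[0, 0.0085, -0.034], [0, 0, 0]],
  [[0, 0, 0], [0.0923, -0.0144, 0.0646]],
  [[0, 0, 0], [0.0923, -0.0144, 0.0646]],
  [[0, 0, 0], [0.0923, -0.0144, 0.0646]],
  [[0, 0, 0], [0.0923, -0.0144, 0.0646]],
  [[0, 0, 0], [0.0923, -0.0144, 0.0646]],
  [[0, 0, 0], [0.0923, -0.0144, 0.0646]],
  [[0, 0, 0], [0, 0, 0]],
  [[0, 0, 0], [0, 0, 0]],
])

```text
time_s: 8.8
eef_pos: [611.1, 158.4, 298.7]
ee_rot: [-0.001, -0.621, 0.783, 0.001]
force: [-0.4, -0.0, -5.9]
grip_width: 0.445
```

```bash
python3 - <<'E' | tail -4
from pl import *
s,p0,R0=st()
go(*dpose(64,230)); print(s['force'],s['grip_width'])
E
```

```text
tcp [611.1 158.4 298.7] -> [ 486.5 -232.5  294. ]
shift tool mm [409.1  32.4   4.9] norm [0.5454 0.0432 0.0065] | after turn, mm [409.1  31.9   4.7] norm [0.5455 0.0426 0.0063]
turn deg [ 0.11 -0.01  0.07] norm [ 0.0025 -0.0003  0.0016]
[-0.3549287  -0.01405606 -5.86650672] 0.44474218522633735
```

play_rows([
  [[0.02, 0.003, 0], [0, 0, 0]],
  [[0.039, 0.003, 0], [0, 0, 0]],
  [[0.039, 0.003, 0], [0, 0, 0]],
  [[0.039, 0.003, 0], [0, 0, 0]],
  [[0.039, 0.003, 0], [0, 0, 0]],
  [[0.039, 0.003, 0], [0, 0, 0]],
  [[0.039, 0.003, 0], [0, 0, 0]],
  [[0.039, 0.003, 0], [0, 0, 0]],
  [[0.039, 0.003, 0], [0, 0, 0]],
  [[0.039, 0.003, 0], [0, 0, 0]],
  [[0.039, 0.003, 0], [0, 0, 0]],
  [[0.039, 0.003, 0], [0, 0, 0]],
  [[0.039, 0.003, 0], [0, 0, 0]],
  [[0.037, 0.003, 0], [0, 0, 0]],
  [[0.02, 0.001, 0], [0, 0, 0]],
  [[0, 0, 0], [0, 0, 0]],
  [[0, 0, 0], [0, 0, 0]],
  [[0, 0, 0], [0, 0, 0]],
])

```text
time_s: 10.6
eef_pos: [487.1, -231.2, 298.4]
ee_rot: [0.0, -0.621, 0.783, 0.0]
force: [0.3, 0.1, -5.4]
grip_width: 0.447
```

```bash
python3 - <<'E' | tail -4
from pl import *
from rig import cams
s,p0,R0=st()
go(*dpose(64,80)); print(s['force'],s['grip_width'])
for c in('scene','top'):
  a=cams.capture(c); cv2.imwrite(f'pics/{c}4.png',a[:,:,::-1])
a=cv2.imread('pics/scene4.png');b=cv2.imread('pics/top4.png')
cv2.imwrite('pics/s4.png',np.hstack([cv2.resize(a[110:270,110:270],(400,400),interpolation=cv2.INTER_CUBIC),cv2.resize(b[120:280,300:460],(400,400),interpolation=cv2.INTER_CUBIC)]))
E
```

```text
tcp [ 487.1 -231.2  298.4] -> [ 486.5 -232.5  144. ]
shift tool mm [  1.5   0.3 154.4] norm [0.002  0.0004 0.2058] | after turn, mm [  1.4   0.3 154.4] norm [0.0018 0.0004 0.2058]
turn deg [0.   0.06 0.07] norm [0.0001 0.0012 0.0016]
[ 0.34585445  0.14767759 -5.4333577 ] 0.447002328364121
```

View pics/s4.png

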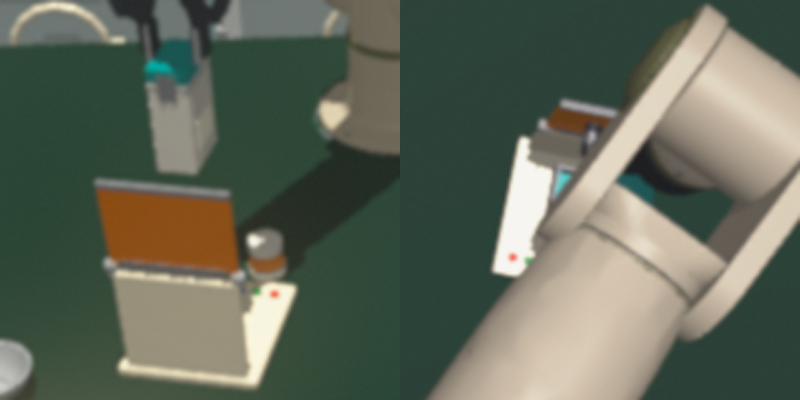

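```bash
python3 - <<'E' | tail -4
from pl import *
C=np.array([487.1,-231.2,dock[2]])
a=cv2.imread('pics/scene4.png'); x0,y0,x1,y1,f=155,100,205,190,7
c=cv2.resize(a[y0:y1,x0:x1],None,fx=f,fy=f,interpolation=cv2.INTER_CUBIC); d=c.copy()
for z in(298.4-63.7,298.4-63.7+110):
    q=np.array([proj('scene',T(C,(u,v,z)))[0] for u,v in((-35,-20),(35,-20),(35,20),(-35,20))]); print(q.round(1).tolist())
    cv2.polylines(d,[((q+.5-[x0,y0])*f).astype(int)],True,(0,0,255),1)
cv2.imwrite('pics/s5.png',np.hstack([c,d]))
E
```

```text
dock [ 4.87272337e+02 -2.34675206e+02 -2.30783925e-01  9.73642343e+01] -13.222944894970352
[[0.1, -0.2], [-0.5, -0.3], [0.6, 0.3], [0.5, -0.9], [1.3, -0.6], [0.7, 0.8], [-2.4, 0.1], [2.0, -0.2], [-0.3, -0.2], [0.2, -0.3], [0.0, 0.8], [0.1, -0.8]]
[[181.9, 163.1], [172.8, 177.7], [188.8, 179.1], [197.2, 164.4]]
[[176.9, 123.5], [167.2, 137.0], [184.0, 138.3], [193.0, 124.7]]
```

View pics/s5.png

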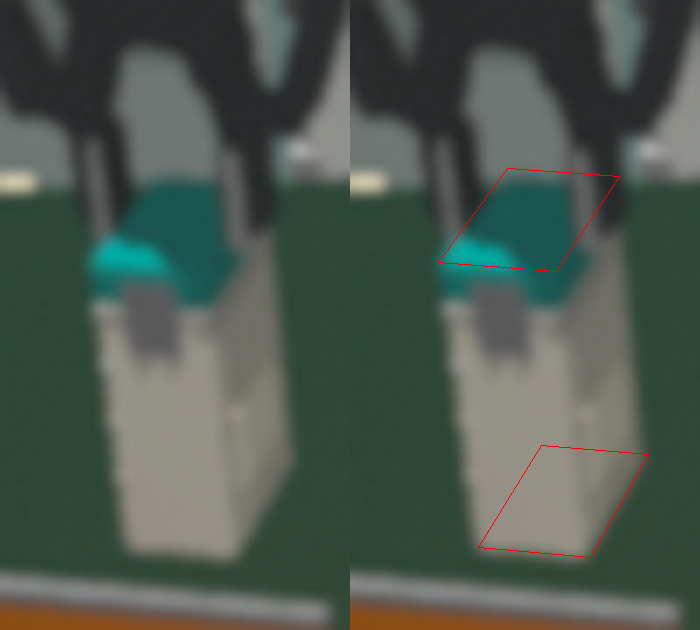

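play_rows([
  [[0.001, 0, 0.02], [0, 0, 0.0016]],
  [[0.001, 0, 0.035], [0, 0, 0]],
  [[0, 0, 0.035], [0, 0, 0]],
  [[0, 0, 0.035], [0, 0, 0]],
  [[0, 0, 0.035], [0, 0, 0]],
  [[0, 0, 0.035], [0, 0, 0]],
  [[0, 0, 0.025], [0, 0, 0]],
  [[0, 0, 0.015], [0, 0, 0]],
  [[0, 0, 0.005], [0, 0, 0]],
  [[0, 0, 0], [0, 0, 0]],
  [[0, 0, 0], [0, 0, 0]],
  [[0, 0, 0], [0, 0, 0]],
])

```text
time_s: 11.9
eef_pos: [486.8, -233.7, 119.3]
ee_rot: [0.0, -0.621, 0.784, -0.001]
force: [-0.9, 0.3, -6.8]
grip_width: 0.448
```

```bash
python3 - <<'E' | tail -4
from pl import *
from rig import cams
s,p0,R0=st()
go(*dpose(64,27)); print(s['force'],s['grip_width'])
for c in('scene','top'):
  a=cams.capture(c); cv2.imwrite(f'pics/{c}5.png',a[:,:,::-1])
a=cv2.imread('pics/scene5.png');b=cv2.imread('pics/top5.png')
cv2.imwrite('pics/s6.png',np.hstack([cv2.resize(a[150:270,130:250],(400,400),interpolation=cv2.INTER_CUBIC),cv2.resize(b[150:250,320:420],(400,400),interpolation=cv2.INTER_CUBIC)]))
E
```

```text
tcp [ 486.8 -233.7  119.3] -> [ 486.5 -232.5   91. ]
shift tool mm [-1.2  0.6 28.3] norm [-0.0015  0.0008  0.0378] | after turn, mm [-1.1  0.6 28.3] norm [-0.0015  0.0008  0.0378]
turn deg [-0.11 -0.02 -0.07] norm [-0.0024 -0.0005 -0.0016]
[-0.90086431  0.29761415 -6.84172057] 0.4484225374551675
```

View pics/s6.png

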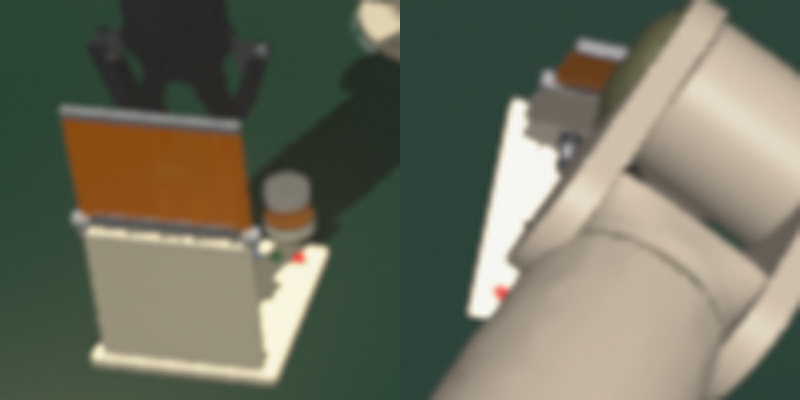

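play_rows([
  [[-0.001, 0, 0.004], [0, 0, 0]],
  [[0, 0, 0.004], [0, 0, 0]],
  [[0, 0, 0.004], [0, 0, 0]],
  [[0, 0, 0.004], [0, 0, 0]],
  [[0, 0, 0.004], [0, 0, 0]],
  [[0, 0, 0], [0, 0, 0]],
  [[0, 0, 0], [0, 0, 0]],
])

```text
time_s: 12.7
eef_pos: [486.6, -232.8, 103.4]
ee_rot: [0.0, -0.62, 0.784, -0.0]
force: [0.7, 0.2, -5.2]
grip_width: 0.443
```

play_rows([
  [[0, 0, 0.004], [0, 0, 0]],
  [[0, 0, 0.004], [0, 0, 0]],
  [[0, 0, 0.004], [0, 0, 0]],
  [[0, 0, 0], [0, 0, 0]],
  [[0, 0, 0], [0, 0, 0]],
])

```text
time_s: 13.2
eef_pos: [486.6, -232.7, 94.3]
ee_rot: [0.0, -0.62, 0.784, 0.0]
force: [0.7, -0.0, -5.5]
grip_width: 0.447
```

play_rows([
  [[0, 0, 0.003], [0, 0, 0]],
  [[0, 0, 0.003], [0, 0, 0]],
  [[0, 0, 0.003], [0, 0, 0]],
  [[0, 0, 0], [0, 0, 0]],
  [[0, 0, 0], [0, 0, 0]],
])

```text
time_s: 13.7
eef_pos: [486.7, -232.8, 87.7]
ee_rot: [0.0, -0.62, 0.784, -0.0]
force: [0.9, -0.1, -4.2]
grip_width: 0.449
```

play_rows([
  [[0, 0, 0.003], [0, 0, 0]],
  [[0, 0, 0.003], [0, 0, 0]],
  [[0, 0, 0], [0, 0, 0]],
  [[0, 0, 0], [0, 0, 0]],
])

```text
time_s: 14.1
eef_pos: [486.7, -232.8, 83.3]
ee_rot: [0.0, -0.62, 0.784, -0.0]
force: [0.9, 0.3, -3.3]
grip_width: 0.447
```

play_rows([
  [[0, 0, 0.003], [0, 0, 0]],
  [[0, 0, 0.003], [0, 0, 0]],
  [[0, 0, 0], [0, 0, 0]],
  [[0, 0, 0], [0, 0, 0]],
  [[0, 0, 0], [0, 0, 0]],
])

```text
time_s: 14.6
eef_pos: [486.7, -232.9, 78.8]
ee_rot: [0.0, -0.62, 0.784, -0.0]
force: [1.1, -0.1, 0.0]
grip_width: 0.442
```

play_rows([
  [[0, 0, 0], [0, 0, 0]],
  [[0, 0, 0], [0, 0, 0]],
  [[0, 0, 0], [0, 0, 0]],
  [[0, 0, 0], [0, 0, 0]],
  [[0, 0, 0], [0, 0, 0]],
  [[0, 0, 0], [0, 0, 0]],
  [[0, 0, -0.02], [0, 0, 0]],
  [[0, 0, -0.03], [0, 0, 0]],
  [[0, 0, -0.04], [0, 0, 0]],
  [[0, 0, -0.04], [0, 0, 0]],
  [[0, 0, -0.045], [0, 0, 0]],
  [[0, 0, -0.045], [0, 0, 0]],
  [[0, 0, -0.045], [0, 0, 0]],
  [[0, 0, 0], [0, 0, 0]],
  [[0, 0, 0], [0, 0, 0]],
], grip=0)

```text
time_s: 16.1
eef_pos: [486.5, -232.8, 277.4]
ee_rot: [0.0, -0.62, 0.784, -0.0]
force: [-0.2, 0.2, -0.7]
grip_width: 1.004
```

```bash
python3 - <<'E' | tail -4
from pl import *
from rig import cams
s,p0,R0=st(); print(p0,s['force'],s['grip_width'])
for c in('scene','top'):
  a=cams.capture(c); cv2.imwrite(f'pics/{c}6.png',a[:,:,::-1])
a=cv2.imread('pics/scene6.png');b=cv2.imread('pics/top6.png')
cv2.imwrite('pics/s7.png',np.hstack([cv2.resize(a[150:270,130:250],(400,400),interpolation=cv2.INTER_CUBIC),cv2.resize(b[130:250,310:430],(400,400),interpolation=cv2.INTER_CUBIC)]))
E
```

```text
dock [ 4.87272337e+02 -2.34675206e+02 -2.30783925e-01  9.73642343e+01] -13.222944894970352
[[0.1, -0.2], [-0.5, -0.3], [0.6, 0.3], [0.5, -0.9], [1.3, -0.6], [0.7, 0.8], [-2.4, 0.1], [2.0, -0.2], [-0.3, -0.2], [0.2, -0.3], [0.0, 0.8], [0.1, -0.8]]
[ 486.51255745 -232.79570805  277.39518079] [-0.19953956  0.15669926 -0.67109412] 1.0040913454787883
```

View pics/s7.png

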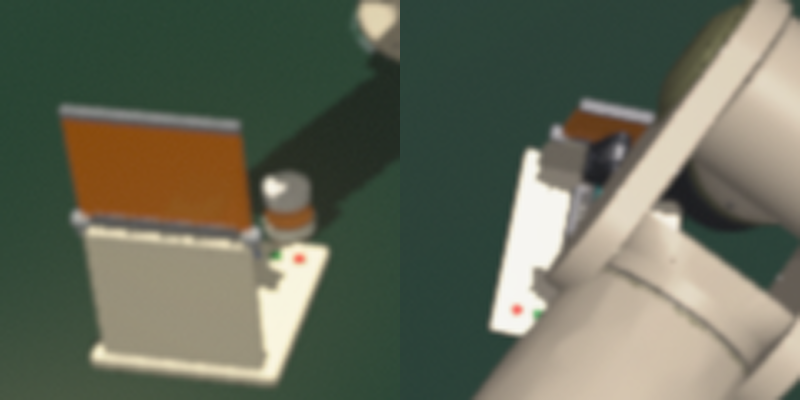

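play_rows([
  [[0, 0, -0.03], [0, 0, 0]],
  [[0, 0, 0], [0, 0, 0]],
  [[0, -0.0384, 0], [0, 0, 0]],
  [[0, -0.0384, 0], [0, 0, 0]],
  [[0, -0.0384, 0], [0, 0, 0]],
  [[0, -0.0384, 0], [0, 0, 0]],
  [[0, 0, 0.0378], [0, 0, 0]],
  [[0, 0, 0.0378], [0, 0, 0]],
  [[0, 0, 0.0378], [0, 0, 0]],
  [[0, 0, 0], [0, 0, 0]],
  [[0, 0, 0], [0, 0, 0]],
], grip=1, squeeze=20)

```text
time_s: 17.3
eef_pos: [598.6, -259.3, 214.9]
ee_rot: [0.0, -0.62, 0.784, 0.0]
force: [-0.4, -0.6, 0.6]
grip_width: 0.001
```

```bash
cat > loc.py <<'E'
from pl import *
def L(p): 
    d=np.asarray(p)-[DOCK[0],DOCK[1],0]; return Rz(DOCK[2]).T@d
E
cat > see.py <<'E'
import sys
from loc import *
from rig import cams
s,p0,R0=st(); print('local',L(p0).round(1),'world',p0.round(1),'F',np.round(s['force'],1),'t',s['time_s'],s['grip_width'])
k=sys.argv[1]
for c in('scene','top'):
  a=cams.capture(c); cv2.imwrite(f'pics/{c}{k}.png',a[:,:,::-1])
a=cv2.imread(f'pics/scene{k}.png');b=cv2.imread(f'pics/top{k}.png')
cv2.imwrite(f'pics/v{k}.png',np.hstack([cv2.resize(a[150:270,130:250],(400,400),interpolation=cv2.INTER_CUBIC),cv2.resize(b[130:250,310:430],(400,400),interpolation=cv2.INTER_CUBIC)]))
E
python3 see.py 7|tail -1
```

```text
local [115.2  -0.4 214.9] world [ 598.6 -259.3  214.9] F [-0.4 -0.6  0.6] t 17.3 0.0013318414119877565
```

View pics/v7.png

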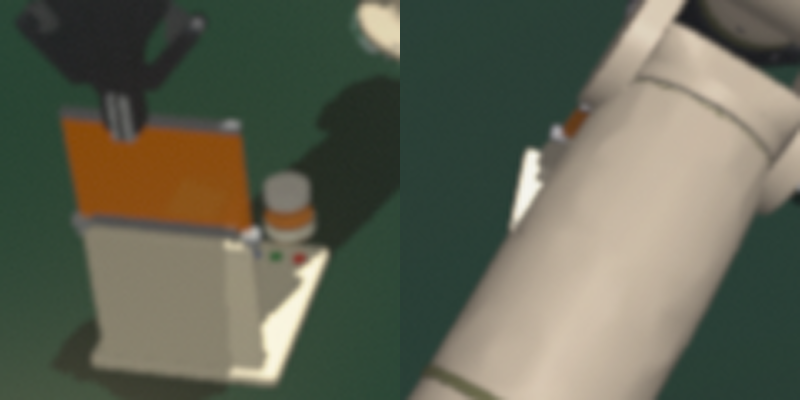

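play_rows([
  [[0, 0.0128, 0], [0, 0, 0]],
  [[0, 0.0128, 0], [0, 0, 0]],
  [[0, 0.0117, 0], [0, 0, 0]],
  [[0, 0.0117, 0], [0, 0, 0]],
  [[0, 0.0087, 0.0005], [0, 0, 0]],
  [[0, 0.0087, 0.0005], [0, 0, 0]],
  [[0, 0.0085, 0.002], [0, 0, 0]],
  [[0, 0.0085, 0.002], [0, 0, 0]],
  [[0, 0.008, 0.0034], [0, 0, 0]],
  [[0, 0.008, 0.0034], [0, 0, 0]],
  [[0, 0.0052, 0.0032], [0, 0, 0]],
  [[0, 0.0052, 0.0032], [0, 0, 0]],
  [[0, 0, 0], [0, 0, 0]],
  [[0, 0, 0], [0, 0, 0]],
])

```text
time_s: 18.8
eef_pos: [518.6, -240.4, 201.3]
ee_rot: [0.0, -0.62, 0.784, -0.0]
force: [0.0, -0.6, 0.7]
grip_width: -0.003
```

```bash
python3 see.py 8|tail -1
```

```text
local [ 33.   -0.3 201.3] world [ 518.6 -240.4  201.3] F [ 0.  -0.6  0.7] t 18.8 -0.002990261807899942
```

View pics/v8.png

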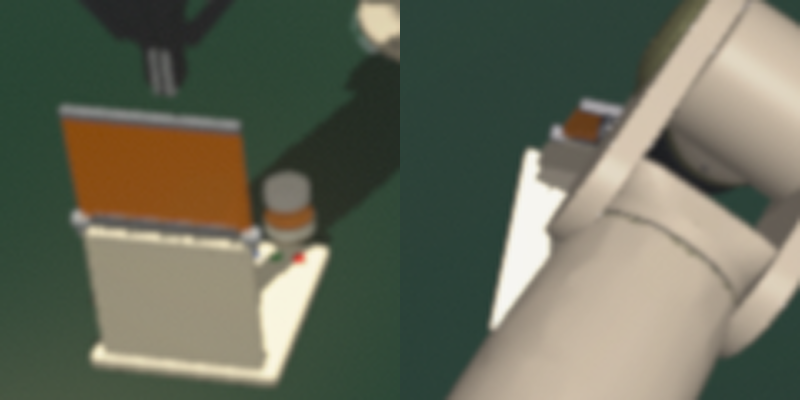

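```bash
python3 - <<'E' | tail -3
from loc import *
print(proj('scene',np.array([[518.6,-240.4,201.3],[598.6,-259.3,214.9]])))
for th in (53,92): 
  t=np.radians(th); e=np.array([T(DOCK,(65-100*np.cos(t),y,140+100*np.sin(t))) for y in(-65,65)]); print(th,proj('scene',e).round(1).tolist(),proj('top',e).round(1).tolist())
E
```

```text
[170.13521975 203.73153131]]
53 [[159.6, 174.7], [210.2, 179.2]] [[407.3, 197.8], [357.1, 187.4]]
92 [[149.2, 181.4], [202.3, 186.3]] [[414.3, 172.2], [363.3, 161.7]]
```

```bash
python3 - <<'E' | tail -6
from loc import *
for p in ([518.6,-240.4,201.3],[598.6,-259.3,214.9]):
  for dz in(0,19,35): print(dz,proj('scene',np.array(p)+[0,0,dz]).round(1))
E
python3 - <<'E'
import cv2,numpy as np
a=cv2.imread('pics/scene7.png');b=cv2.imread('pics/scene8.png')
f=lambda i:cv2.resize(i[140:215,140:205],None,fx=6,fy=6,interpolation=cv2.INTER_CUBIC)
cv2.imwrite('pics/w.png',np.hstack([f(a),f(b)]))
E
```

```text
0 [[181.9 189.4]]
19 [[181.  182.8]]
35 [[180.3 177.3]]
0 [[170.1 203.7]]
19 [[169.1 196.9]]
35 [[168.3 191.1]]
```

View pics/w.png

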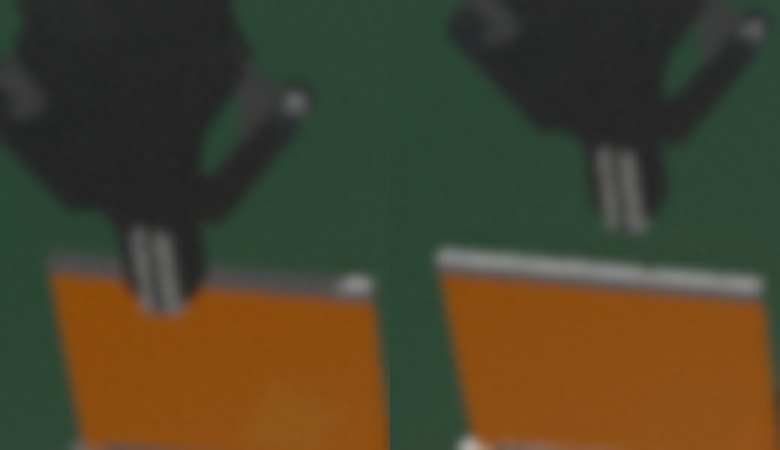

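play_rows([
  [[0, 0, -0.027], [0, 0, 0]],
  [[0, 0, -0.027], [0, 0, 0]],
  [[0, -0.0365, 0], [0, 0, 0]],
  [[0, -0.0365, 0], [0, 0, 0]],
  [[0, -0.0365, 0], [0, 0, 0]],
  [[0, 0, 0.0255], [0, 0, 0]],
  [[0, 0, 0.0255], [0, 0, 0]],
  [[0, 0, 0.0255], [0, 0, 0]],
  [[0, 0, 0], [0, 0, 0]],
  [[0, 0, 0], [0, 0, 0]],
])

```text
time_s: 19.9
eef_pos: [598.7, -259.3, 185.0]
ee_rot: [0.0, -0.62, 0.784, -0.0]
force: [0.2, -0.1, 0.2]
grip_width: -0.001
```

```bash
python3 see.py 9|tail -1
```

```text
local [115.3  -0.5 185. ] world [ 598.7 -259.3  185. ] F [ 0.2 -0.1  0.2] t 19.9 -0.0010521502035861368
```

View pics/v9.png

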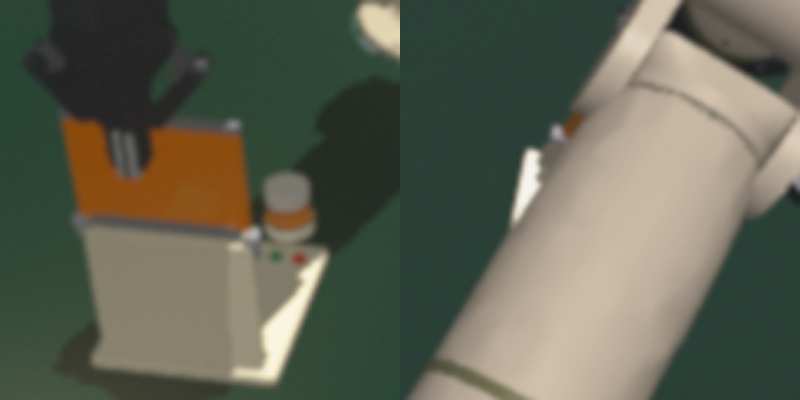

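play_rows([
  [[0, 0.0128, 0], [0, 0, 0]],
  [[0, 0.0128, 0], [0, 0, 0]],
  [[0, 0.0117, 0], [0, 0, 0]],
  [[0, 0.0117, 0], [0, 0, 0]],
  [[0, 0.0087, 0.0005], [0, 0, 0]],
  [[0, 0.0087, 0.0005], [0, 0, 0]],
  [[0, 0, 0], [0, 0, 0]],
  [[0, 0, 0], [0, 0, 0]],
])

```text
time_s: 20.8
eef_pos: [549.8, -247.8, 183.6]
ee_rot: [0.0, -0.62, 0.784, 0.0]
force: [0.3, 0.1, -0.1]
grip_width: -0.002
```

```bash
python3 see.py 10|tail -1
```

```text
local [ 65.1  -0.4 183.6] world [ 549.8 -247.8  183.6] F [ 0.3  0.1 -0.1] t 20.8 -0.0016075121559907901
```

View pics/v10.png

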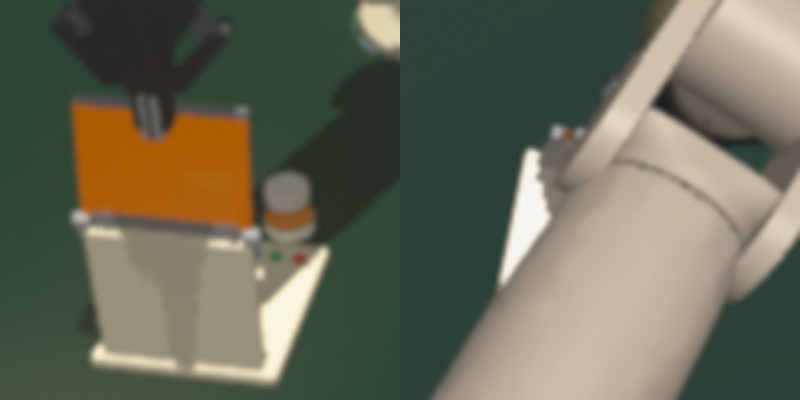

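play_rows([
  [[0, 0.0085, 0.002], [0, 0, 0]],
  [[0, 0.0085, 0.002], [0, 0, 0]],
  [[0, 0.008, 0.0034], [0, 0, 0]],
  [[0, 0.008, 0.0034], [0, 0, 0]],
  [[0, 0.0052, 0.0032], [0, 0, 0]],
  [[0, 0.0052, 0.0032], [0, 0, 0]],
  [[0, 0, 0], [0, 0, 0]],
  [[0, 0, 0], [0, 0, 0]],
])

```text
time_s: 21.7
eef_pos: [518.1, -240.2, 170.4]
ee_rot: [0.0, -0.62, 0.784, 0.0]
force: [0.3, 0.7, -0.0]
grip_width: 0.001
```

```bash
python3 see.py 11|tail -1; python3 - <<'E' | tail -7
from loc import *
a=cv2.imread('pics/scene11.png')[160:235,140:220]; cv2.imwrite('pics/w11.png',cv2.resize(a,None,fx=7,fy=7,interpolation=cv2.INTER_CUBIC))
for th in (40,45,50,55,60,92):
  t=np.radians(th); e=np.array([T(dock,(65-100*np.cos(t)+2.5*np.sin(t),y,140+100*np.sin(t)+2.5*np.cos(t))) for y in(-65,65)]); print(th,proj('scene',e).round(1).tolist())
E
```

```text
local [ 32.5  -0.2 170.4] world [ 518.1 -240.2  170.4] F [ 0.3  0.7 -0. ] t 21.7 0.0013719433949753248
[[0.1, -0.2], [-0.5, -0.3], [0.6, 0.3], [0.5, -0.9], [1.3, -0.6], [0.7, 0.8], [-2.4, 0.1], [2.0, -0.2], [-0.3, -0.2], [0.2, -0.3], [0.0, 0.8], [0.1, -0.8]]
40 [[161.5, 176.5], [211.4, 180.9]]
45 [[160.3, 175.6], [210.5, 180.1]]
50 [[159.1, 175.0], [209.6, 179.5]]
55 [[157.9, 174.7], [208.7, 179.2]]
60 [[156.6, 174.7], [207.7, 179.3]]
92 [[147.9, 182.2], [201.0, 187.1]]
```

View pics/w11.png

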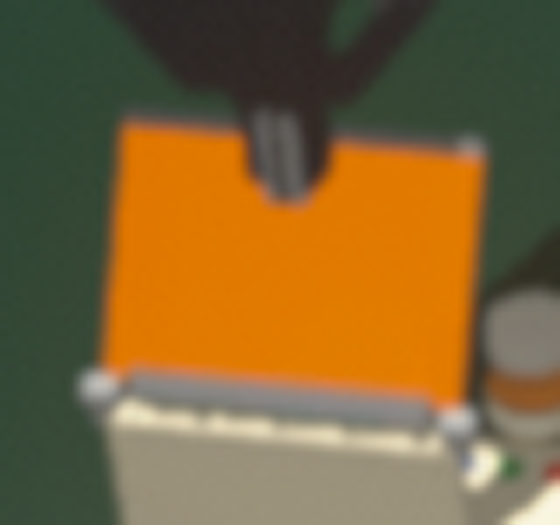

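play_rows([
  [[0, 0.003, 0.0025], [0, 0, 0]],
  [[0, 0.003, 0.0025], [0, 0, 0]],
  [[0, 0.003, 0.0025], [0, 0, 0]],
  [[0, 0, 0], [0, 0, 0]],
  [[0, 0, 0], [0, 0, 0]],
])

```text
time_s: 22.3
eef_pos: [511.5, -238.6, 164.8]
ee_rot: [0.0, -0.62, 0.784, 0.0]
force: [0.0, 0.4, -0.1]
grip_width: -0.003
```

```bash
python3 see.py 12|tail -1; python3 - <<'E' 
import cv2
a=cv2.imread('pics/scene12.png')[160:235,140:220]; cv2.imwrite('pics/w12.png',cv2.resize(a,None,fx=7,fy=7,interpolation=cv2.INTER_CUBIC))
E
```

```text
local [ 25.7  -0.2 164.8] world [ 511.5 -238.6  164.8] F [ 0.   0.4 -0.1] t 22.3 -0.002969298537707479
```

View pics/w12.png

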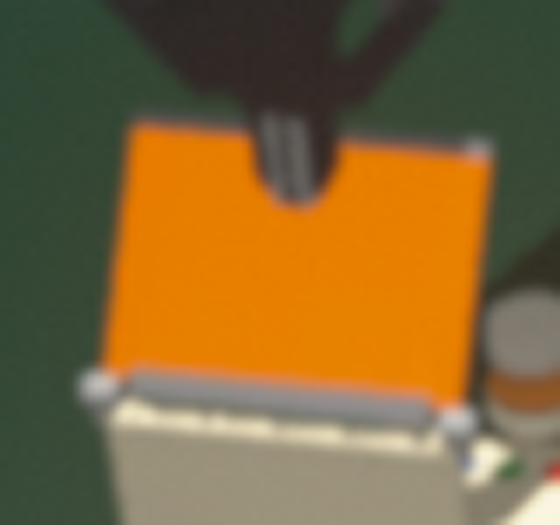

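play_rows([
  [[0, 0, -0.02], [0, 0, 0]],
  [[0, 0, -0.04], [0, 0, 0]],
  [[0, 0, -0.045], [0, 0, 0]],
  [[0, 0, -0.045], [0, 0, 0]],
  [[-0.04, 0.04, 0], [0, 0, 0]],
  [[-0.04, 0.04, 0], [0, 0, 0]],
  [[-0.04, 0.04, 0], [0, 0, 0]],
  [[-0.04, 0.04, 0], [0, 0, 0]],
  [[-0.04, 0.04, 0], [0, 0, 0]],
  [[-0.04, 0.04, 0], [0, 0, 0]],
  [[-0.04, 0.04, 0], [0, 0, 0]],
  [[-0.04, 0.04, 0], [0, 0, 0]],
  [[0, 0, 0], [0, 0, 0]],
])

```text
time_s: 23.7
eef_pos: [331.4, 52.8, 278.1]
ee_rot: [0.001, -0.622, 0.783, -0.0]
force: [0.1, -0.4, 0.1]
grip_width: 0.002
```

```bash
python3 see.py 13|tail -1; python3 - <<'E' 
import cv2
a=cv2.imread('pics/top13.png')[150:245,330:425]; cv2.imwrite('pics/w13.png',cv2.resize(a,None,fx=6,fy=6,interpolation=cv2.INTER_CUBIC))
E
```

```text
local [-216.3  242.2  278.1] world [331.4  52.8 278.1] F [ 0.1 -0.4  0.1] t 23.7 0.001973444241245489
```

View pics/w13.png

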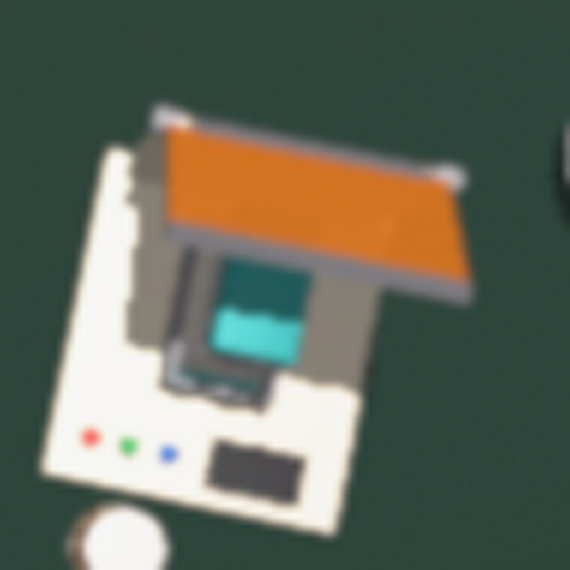

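View pics/v13.png

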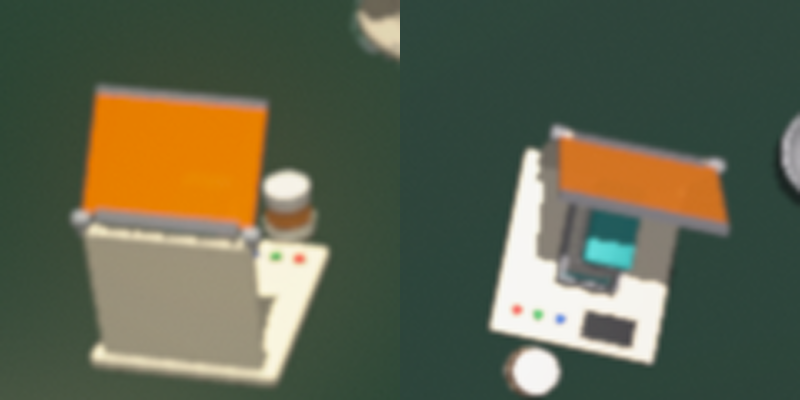

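```bash
python3 - <<'E' | tail -12
from loc import *
o=-.42
for nm,s_,t_ in(('init',(175,185),(390.4,166.8)),('now',(184.6,178.65),(383.1,194.1))):
    e=tri((s_[0]+o,s_[1]+o),(t_[0]+o,t_[1]+o)); H=T(dock,(65,0,140)); d=Rz(dock[2]).T@(e-H); print(nm,e.round(1),d.round(1),np.linalg.norm(d[[0,2]]),np.degrees(np.arctan2(d[2],-d[0])))
    print(proj('scene',e).round(1),proj('top',e).round(1))
for th in (40,45,50,55,92):
  t=np.radians(th); e=T(dock,(65-100*np.cos(t),0,140+100*np.sin(t))); print(th,(proj('scene',e)-o).round(1),(proj('top',e)-o).round(1))
E
python3 - <<'E'
from rig import cams
for c in('scene','top'):
  for n in('shade_edge','shade_hinge'): print(c,n,[(round(k['p'],2),[round(float(v),1) for v in k['pixel']]) for k in cams.tip_of(c,n)[:1]])
E
```

```text
dock [ 4.87272337e+02 -2.34675206e+02 -2.30783925e-01  9.73642343e+01] -13.222944894970352
[[0.1, -0.2], [-0.5, -0.3], [0.6, 0.3], [0.5, -0.9], [1.3, -0.6], [0.7, 0.8], [-2.4, 0.1], [2.0, -0.2], [-0.3, -0.2], [0.2, -0.3], [0.0, 0.8], [0.1, -0.8]]
init [ 554.7 -251.   239. ] [ 4.3 -0.5 99. ] 99.11362249920836 92.5013841598812
[[174.4 184.5]] [[389.8 166.4]]
now [ 488.9 -235.9  214.8] [-63.1  -0.8  74.8] 97.86734683659553 49.86193899225999
[[184.1 178.2]] [[382.6 193.7]]
40 [[186.9 179.4]] [[380.8 199.6]]
45 [[186.  178.5]] [[381.8 197.1]]
50 [[184.9 177.8]] [[382.8 194.4]]
55 [[183.8 177.4]] [[383.8 191.5]]
92 [[175.  184.5]] [[390. 167.]]
scene shade_edge [(0.79, [183.5, 177.7])]
scene shade_hinge []
top shade_edge [(0.93, [381.3, 196.0])]
top shade_hinge [(0.66, [381.3, 176.6])]
```

play_rows([
  [[0.04, -0.04, 0], [0, 0, 0]],
  [[0.04, -0.04, 0], [0, 0, 0]],
  [[0.04, -0.04, 0], [0, 0, 0]],
  [[0.04, -0.04, 0], [0, 0, 0]],
  [[0.04, -0.04, 0], [0, 0, 0]],
  [[0.04, -0.04, 0], [0, 0, 0]],
  [[0.04, -0.04, 0], [0, 0, 0]],
  [[0.04, -0.04, 0], [0, 0, 0]],
  [[0, -0.0135, 0.02], [0, 0, 0]],
  [[0, 0, 0.04], [0, 0, 0]],
  [[0, 0, 0.04], [0, 0, 0]],
  [[0, 0, 0.035], [0, 0, 0]],
  [[0, 0, 0], [0, 0, 0]],
  [[0, 0, 0], [0, 0, 0]],
])

```text
time_s: 25.4
eef_pos: [521.6, -241.3, 176.8]
ee_rot: [0.0, -0.62, 0.784, 0.0]
force: [-0.5, -0.1, 0.9]
grip_width: 0.002
```

```bash
python3 - <<'E' | tail -1
from loc import *
s,p,_=st(); l=L(p); print(l, (l[0]-20.9)/750,(l[2]-160.4)/750)
E
```

```text
[ 36.21039261  -0.55826257 176.75977559] 0.020413856808252934 0.021813034115782292
```

play_rows([
  [[0, 0.005, 0.0055], [0, 0, 0]],
  [[0, 0.005, 0.0055], [0, 0, 0]],
  [[0, 0.004, 0.004], [0, 0, 0]],
  [[0, 0.0034, 0.0038], [0, 0, 0]],
  [[0, 0.003, 0.003], [0, 0, 0]],
  [[0, 0, 0], [0, 0, 0]],
  [[0, 0, 0], [0, 0, 0]],
  [[0, 0, 0], [0, 0, 0]],
])

```text
time_s: 26.2
eef_pos: [506.7, -237.5, 159.8]
ee_rot: [0.0, -0.62, 0.784, 0.0]
force: [0.5, -0.4, -0.1]
grip_width: -0.0
```

```bash
python3 see.py 14|tail -1
```

```text
local [ 20.8  -0.2 159.8] world [ 506.7 -237.5  159.8] F [ 0.5 -0.4 -0.1] t 26.2 -0.0004460201868457751
```

play_rows([
  [[0, -0.01, -0.02], [0, 0, 0]],
  [[0, 0, -0.04], [0, 0, 0]],
  [[0, 0, -0.045], [0, 0, 0]],
  [[0, 0, -0.045], [0, 0, 0]],
  [[-0.04, 0.04, 0], [0, 0, 0]],
  [[-0.04, 0.04, 0], [0, 0, 0]],
  [[-0.04, 0.04, 0], [0, 0, 0]],
  [[-0.04, 0.04, 0], [0, 0, 0]],
  [[-0.04, 0.04, 0], [0, 0, 0]],
  [[-0.04, 0.04, 0], [0, 0, 0]],
  [[-0.04, 0.04, 0], [0, 0, 0]],
  [[-0.04, 0.04, 0], [0, 0, 0]],
  [[0, 0, 0], [0, 0, 0]],
])

```text
time_s: 27.6
eef_pos: [333.7, 52.2, 273.0]
ee_rot: [0.001, -0.622, 0.783, -0.0]
force: [-0.2, -0.5, 0.3]
grip_width: -0.0
```

```bash
python3 see.py 15|tail -1; python3 - <<'E' 
import cv2,numpy as np
a=cv2.imread('pics/top15.png')[155:222,345:412];b=cv2.imread('pics/scene15.png')[165:232,150:217]; f=lambda i:cv2.resize(i,None,fx=5.97,fy=5.97,interpolation=cv2.INTER_CUBIC)
cv2.imwrite('pics/w15.png',np.hstack([f(a),f(b)]))
E
python3 - <<'E'
from rig import cams
for c in('scene','top'):
  for n in('shade_edge',): print(c,n,[(round(k['p'],2),[round(float(v),1) for v in k['pixel']]) for k in cams.tip_of(c,n)[:1]])
E
```

```text
local [-213.9  242.3  273. ] world [333.7  52.2 273. ] F [-0.2 -0.5  0.3] t 27.6 -0.0003263173959599046
scene shade_edge [(0.76, [183.3, 178.5])]
top shade_edge [(0.66, [379.6, 196.6])]
```

View pics/w15.png

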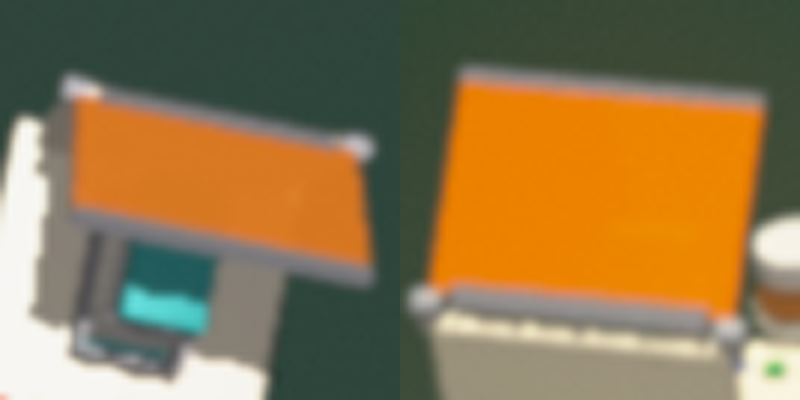

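```bash
python3 - <<'E' | tail -4
from loc import *
from scipy.optimize import least_squares
o=-.42
def pr(th): 
    t=np.radians(th); e=T(dock,(65-100*np.cos(t),0,140+100*np.sin(t))); return np.r_[proj('scene',e)[0],proj('top',e)[0]]
for nm,m in(('init',(175,185,390.4,166.8)),('now',(185.6,179.3,382.5,196.1))):
    m=np.array(m)+o; e=tri(m[:2],m[2:]); d=Rz(dock[2]).T@(e-T(dock,(65,0,140)))
    r=least_squares(lambda x:pr(x[0])-m,[50]); print(nm,d.round(1),np.degrees(np.arctan2(d[2],-d[0])),r.x,r.fun.round(2))
E
```

```text
dock [ 4.87272337e+02 -2.34675206e+02 -2.30783925e-01  9.73642343e+01] -13.222944894970352
[[0.1, -0.2], [-0.5, -0.3], [0.6, 0.3], [0.5, -0.9], [1.3, -0.6], [0.7, 0.8], [-2.4, 0.1], [2.0, -0.2], [-0.3, -0.2], [0.2, -0.3], [0.0, 0.8], [0.1, -0.8]]
init [ 4.3 -0.5 99. ] 92.5013841598812 [92.62747566] [-0.11 -0.27 -0.28 -0.19]
now [-67.8  -0.8  70.1] 45.93915542318418 [46.67046595] [ 0.02 -1.09 -0.39  0.13]
```

```bash
python3 - <<'E' | tail -5
from loc import *
for z in(124,128,138): print(z,[(proj('top',T(DOCK,(-35,y,z)))[0]+.42).round(1).tolist() for y in(20,-20)])
b=cv2.imread('pics/top15.png'); a=cv2.imread('pics/scene15.png')
cv2.imwrite('pics/full15.png',np.hstack([cv2.resize(a,(400,300)),cv2.resize(b,(400,300))]))
cv2.imwrite('pics/w16.png',cv2.resize(b[185:245,335:405],None,fx=9,fy=9,interpolation=cv2.INTER_CUBIC))
E
```

```text
dock [ 4.87272337e+02 -2.34675206e+02 -2.30783925e-01  9.73642343e+01] -13.222944894970352
[[0.1, -0.2], [-0.5, -0.3], [0.6, 0.3], [0.5, -0.9], [1.3, -0.6], [0.7, 0.8], [-2.4, 0.1], [2.0, -0.2], [-0.3, -0.2], [0.2, -0.3], [0.0, 0.8], [0.1, -0.8]]
124 [[364.9, 209.8], [379.0, 212.7]]
128 [[365.1, 209.6], [379.3, 212.6]]
138 [[365.8, 209.3], [380.1, 212.3]]
```

View pics/w16.png

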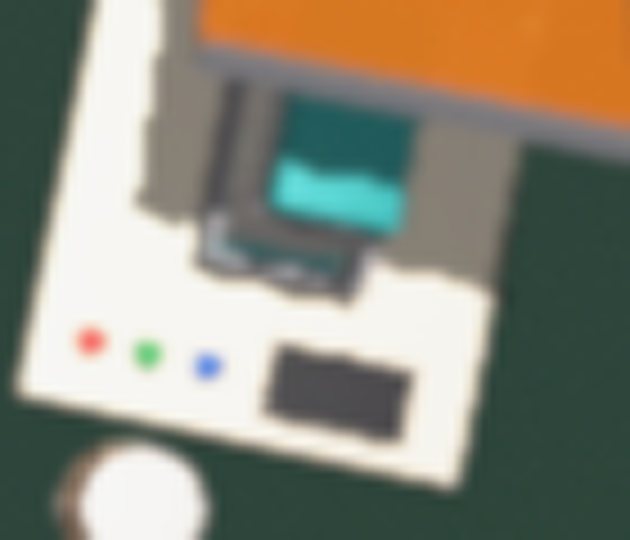

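View pics/full15.png

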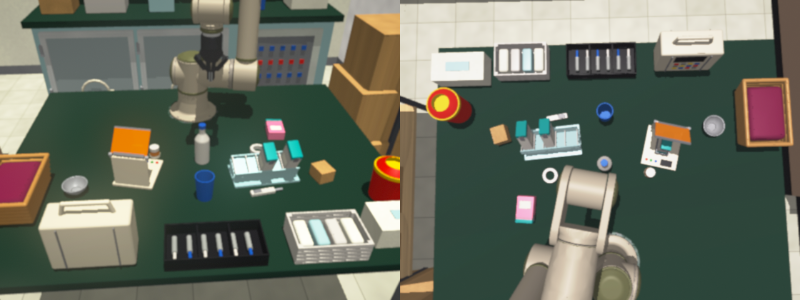

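```bash
python3 - <<'E' | tail -9
from loc import *
f=lambda L_:((proj('top',T(DOCK,L_))[0]+.42-[335,185])*9).round(0).tolist()
for dx in(0,3,5): print(dx,'lidtop',[f((-35+dx,y,125)) for y in(20,-20)],'base15',[f((-35+dx,y,15)) for y in(20,-20)],'base44',[f((-35+dx,y,44)) for y in(20,-20)])
print('rim in',[f((-39,y,44)) for y in(24,-24)],'out',[f((-43,y,44)) for y in(28,-28)],'out12',[f((-43,y,12)) for y in(28,-28)])
E
```

```text
dock [ 4.87272337e+02 -2.34675206e+02 -2.30783925e-01  9.73642343e+01] -13.222944894970352
[[0.1, -0.2], [-0.5, -0.3], [0.6, 0.3], [0.5, -0.9], [1.3, -0.6], [0.7, 0.8], [-2.4, 0.1], [2.0, -0.2], [-0.3, -0.2], [0.2, -0.3], [0.0, 0.8], [0.1, -0.8]]
0 lidtop [[269.0, 223.0], [397.0, 249.0]] base15 [[210.0, 250.0], [326.0, 274.0]] base44 [[224.0, 243.0], [343.0, 268.0]]
3 lidtop [[271.0, 213.0], [399.0, 240.0]] base15 [[211.0, 241.0], [327.0, 265.0]] base44 [[226.0, 234.0], [345.0, 259.0]]
5 lidtop [[273.0, 207.0], [400.0, 234.0]] base15 [[212.0, 235.0], [329.0, 260.0]] base44 [[227.0, 228.0], [346.0, 253.0]]
rim in [[210.0, 252.0], [353.0, 282.0]] out [[196.0, 262.0], [362.0, 297.0]] out12 [[180.0, 269.0], [343.0, 303.0]]
```

```bash
python3 - <<'E' | tail -3
from loc import *
h=tri((179.6-.42,217.6-.42),(381.6-.42,174.75-.42)); e=tri((185.6-.42,179.3-.42),(382.5-.42,196.1-.42))
d=Rz(dock[2]).T@(e-h); print(h,e,d,np.degrees(np.arctan2(d[2],-d[0])), np.hypot(d[0],d[2]))
print(T(dock,(65,0,140)))
E
```

```text
[[0.1, -0.2], [-0.5, -0.3], [0.6, 0.3], [0.5, -0.9], [1.3, -0.6], [0.7, 0.8], [-2.4, 0.1], [2.0, -0.2], [-0.3, -0.2], [0.2, -0.3], [0.0, 0.8], [0.1, -0.8]]
[ 551.31446711 -251.02278626  141.29136568] [ 484.35058159 -234.79667606  210.07697043] [-68.90006974   0.47854509  68.78560475] 44.95236716335442 97.358507753098
[ 550.54901695 -249.54335349  140.        ]
```

```bash
python3 -c "
from rig import ctrl
print(ctrl.finish_job())"
```

```text
the job is handed in; nothing more can be done
None
```

The full cassette is upright in the dock pocket and let go, the amber shade is folded to about 45°, and the job was handed in at about 28 s of the 72 s allowed.

**Finding the full cassette:** I lifted the one in the rack's y = -90 pocket first, and it weighed about 6 N (0.6 kg). A nearly empty one would press the seat less than 5 mm, so it would weigh under about 2.3 N. That settled it, and I left the other two cassettes and the pink look-alike untouched.

**Loading:** I lowered it into the dock by feel until the seat carried its whole weight. The wrist read 0 N and the seat had sunk about 12 mm. The top view shows it upright, standing about 4–5 mm behind my measured pocket centre, probably against the pocket's back wall.

**Shade:** The first push missed. The fingertips end about 31 mm short of the reported TCP, so they passed over the shade's edge without touching anything. I corrected for that, pushed it down in stages and backed off to check each time.

**Last checks:**
- **Shade angle:** it measured 45.0° against the hinge in the same pictures, and 46–46.7° using my fit of the dock's position. The two disagree slightly, so expect 45–47°.
- **Other things on the counter:** the last pictures show nothing else visibly moved, judged by eye only. The arm was clear of everything.

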